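Tip the silver scrap into the scale pan and close the pot

ROBOT

A 6-joint arm with a two-finger parallel gripper is mounted at the origin on the work surface. World frame = base frame: x ahead of the robot, y to its left, z up, the work surface at z = 0. Lengths are in m, angles in rad, forces in N, time in s.
With the tool pointing down it reaches from about 0.275 to 0.975 m from the base axis. Payload 8.4 kg.
Tool frame: the origin (TCP) lies at the very end of the fingers, on their centre line; the grasp point (between the pads) lies 19 mm behind it (env.grip_point_offset is the z of the grasp point in the tool frame, in m); z points along the fingers, y is the line along which they close (so a half turn about z gives the same grasp; the last joint's range is limited). The gripper opens to 92 mm and grips with 3 to 60 N. Pads are 20 mm wide; open, the fingers measure 128 mm over their backs; the gripper's body (75 mm by 189 mm) begins 69 mm behind the grasp point.
Start: joints at [1.294, 0.353, 1.633, -0, 1.155, -0.002], TCP at [0.17, 0.602, 0.215] pointing down, gripper open.
Joint ranges: [-2.63, 2.63], [-0.92, 2.1], [0.06, 2.66], [-1.3, 4.44], [0, 2.69], [-3.02, 3.02]. Speed limits (rad/s): [2.22, 2.22, 2.79, 3.14, 3.14, 3.14].

INTERFACE

Orientations are given as a unit quaternion [w, x, y, z].
In Python, from workcell import env gives the robot as it stands. The module is installed in compiled form; this text tells all that it offers.
- The arm moves only by the tool move_arm, never from a script. Its argument "deltas" is a list that holds one entry, the list of rows, each a list of 7 numbers: the shift along the tool's x, y, z in units of 0.025 m (1.0 is 0.025 m), then the turn, a rotation vector about the tool's x, y, z in units of 45 degrees (1.0 is 45 degrees), then the opening, from 0 (shut) to 1 (fully open). A call has 1 to 10 rows; each row shifts and turns the commanded pose from where the row before left it, along the tool's axes as they then stand; what a row does not reach is not made up. A row lasts 1/12 s, in which the tool goes at most 41.7 mm and 7.16 degrees, less where a joint would pass 70% of its speed; a pose out of reach is approached as far as the arm can. A call with a number of a shift or a turn outside -1 to 1 is refused whole. A call with a gripper value outside its range is refused whole. The fingers move at their own pace and stop on an object; the grip force is fixed at half the most. Time passes only in rows, so rows that do not move let the fingers close. It gives the time, the measured TCP pose, the force, the opening and the grip force at its end, in the units of the state.
- env.state(): the state, without advancing time (a new reading comes with each control period).
- env.get_image(name): name is "side" or "top"; returns the picture (384x512x3 uint8, blue, green, red); there is no depth.
- env.camera_model(name): a dict with "fov_y" (degrees; the focal length in pixels is half the picture's height over the tangent of half this angle, whatever the lens; pixels are square), "cx", "cy" (the principal point, pixels), "D" ([k1, k2, p1, p2, k3] as OpenCV has them; the pictures are not rectified), "rvec" (rotation vector, rad) and "tvec" (3), from world to camera coordinates, as OpenCV has them. Camera axes: x right, y down, z forward; pixel columns grow to the right and rows downward; lengths in m; the calibration is good to about 2 mm. A picture is of the moment at which its call begins. camera_model takes no time and is no camera call.
- env.hand_in(): hands the job in; it is judged then, once.
The state is a dict: "clock": time; "q": joint angles; "dq": joint speeds; "joint_torque": joint torques, N m; "tcp_pos": TCP position; "tool_rot": TCP orientation; "ft_force": force on the tool from outside, world axes, zero at the start; "ft_torque": the same for the moment, N m; "gripper_width": opening from 0.0 (shut) to 1.0 (fully open); "grip_force": force on a finger pad.
Only numpy, scipy, OpenCV 4.12 (cv2) and the standard library are available. Lean on these libraries where they do the work, as an engineer would, in place of code of your own. Each camera call takes 0.05 s, during which the arm holds its last target. There are 200 camera calls.

TASK

The silver casting scrap is to be weighed: tip all five pieces out of the small steel pot into the pan of the scale, then stand the empty pot upright on the bench again and close it with the lid that fits it, seated flat. Leave the big pot, the big lid and the bench block where they are.

Things in the scene. Friction and masses are not known exactly. Their poses are not given: they have to be found in the camera images.
- pot: the smaller of two open, flared, smooth steel pots with a D-shaped side handle, standing upright with the five scrap pieces in it: 64 mm high, outside diameter 56 mm at the floor and 80 mm at the rim, wall 3 mm, floor 4 mm, 160 g empty. Origin at the centre of its underside, z up along its axis; the handle sticks out to its own -y. It drains when tipped some 115 degrees
- pot_handle (a point): middle of the upright bar of that pot's handle, 64 mm to -y of the pot's axis and 37 mm above its underside, turning with the pot. The handle is a flat strip 10 mm wide (across, along the pot's x) and 6 mm thick; the upright bar runs from 16 to 58 mm above the pot's underside and is joined to the wall by level arms of the same width at its top and bottom; the gap between bar and rim is 21 mm
- scrap1: casting button: a bright silver lump 17 mm across and 7 mm thick with a 9 mm wide stub of sprue on it, 16 mm tall in all, 22 g; origin at the centre of its flat side; it starts in the pot, on its floor
- scrap2: casting button: a bright silver lump 17 mm across and 7 mm thick with a 9 mm wide stub of sprue on it, 16 mm tall in all, 22 g; origin at the centre of its flat side; it starts in the pot, on its floor
- scrap3: casting button: a bright silver lump 17 mm across and 7 mm thick with a 9 mm wide stub of sprue on it, 16 mm tall in all, 22 g; origin at the centre of its flat side; it starts in the pot, on its floor
- scrap4: casting button: a bright silver lump 17 mm across and 7 mm thick with a 9 mm wide stub of sprue on it, 16 mm tall in all, 22 g; origin at the centre of its flat side; it starts in the pot, on its floor
- scrap5: ingot end: a bright silver block 30 x 11 x 9 mm, 30 g; origin at the centre of its underside; it starts in the pot, lying on top of the others
- pan_floor (a point): centre of the floor of the scale's steel pan, with x and y along the pan's sides and z up. The pan is an open tray, inside 164 mm (x) by 194 mm (y), walls 3 mm thick standing 32 mm above this point. It sits on a grey digital bench scale whose housing is 235 (x) by 210 mm (y), the pan's centre lying 25 mm to +x of the housing's; this point is 58 mm above the bench. The scale does not move
- small_lid: the smaller of two round steel lids, the one that fits the pot; lies knob up on the bench. Plug 65 mm wide, 8 mm high (about 3 mm clearance all round in the pot's mouth); above it a flange 82 mm wide, 4 mm thick that rests on the rim; black knob 18 mm wide, 12 to 36 mm above the origin. 100 g. Origin at the centre of the plug's underside, z up. Seated, it is 56 mm above the pot's underside
- big_pot: bystander: the bigger steel pot of the same form, empty and open, 84 mm high, 112 mm across the rim, handle to its own -y reaching 89 mm from the axis; origin at the centre of its underside
- big_lid: bystander: the big pot's lid, like the small one but 114 mm across with a 95 mm plug; the same knob; lies knob up on the bench
- bench_block: bystander: a dark steel block 75 x 75 x 24 mm on a round wooden pad 110 mm across and 14 mm thick; origin at the centre of the pad's underside
Not all that is in view belongs to the job. Leave any yellow look-alike of the pot alone. What is shaped like the small_lid but yellow is not meant.

How it is judged:
On the way, in this order (a step that is already met when the one before it is completed fails the run):
1. the pot is tipped over the pan (angle between pot's own z axis and vertical above 1.2 rad and horizontal distance between pot and pan_floor below 0.2 m and z of pot in the frame of pan_floor above 0.03 m), for 0.1 s.
2. the pot stands upright on the bench (angle between pot's own z axis and vertical below 0.08 rad and height (world z) of pot between -0.006 and 0.006 m and linear speed of pot below 0.02 m/s), for 0.2 s.
At the end, for the whole second after the job is handed in: all five pieces of scrap lie inside the walls of the scale's pan, no more than 40 mm above its floor; the pot stands upright (within 0.08 rad) on the bench, at rest; the small lid is seated in its mouth: centred within 7 mm, flat on the rim to 3 mm and 0.06 rad, at rest (all of step 2 and x of scrap1 in the frame of pan_floor between -0.083 and 0.083 m and y of scrap1 in the frame of pan_floor between -0.098 and 0.098 m and z of scrap1 in the frame of pan_floor between -0.006 and 0.04 m and x of scrap2 in the frame of pan_floor between -0.083 and 0.083 m and y of scrap2 in the frame of pan_floor between -0.098 and 0.098 m and z of scrap2 in the frame of pan_floor between -0.006 and 0.04 m and x of scrap3 in the frame of pan_floor between -0.083 and 0.083 m and y of scrap3 in the frame of pan_floor between -0.098 and 0.098 m and z of scrap3 in the frame of pan_floor between -0.006 and 0.04 m and x of scrap4 in the frame of pan_floor between -0.083 and 0.083 m and y of scrap4 in the frame of pan_floor between -0.098 and 0.098 m and z of scrap4 in the frame of pan_floor between -0.006 and 0.04 m and x of scrap5 in the frame of pan_floor between -0.083 and 0.083 m and y of scrap5 in the frame of pan_floor between -0.098 and 0.098 m and z of scrap5 in the frame of pan_floor between -0.006 and 0.04 m and horizontal distance between small_lid and pot below 0.007 m and z of small_lid in the frame of pot between 0.05 and 0.059 m and angle between the z axis of small_lid and the z axis of pot, either way round below 0.06 rad and linear speed of small_lid below 0.02 m/s); the robot touches nothing.
It fails at once if the big pot is shifted by more than 30 mm or tipped (distance of big_pot from where it was at the start of the episode above 0.03 m or angle between big_pot's own z axis and vertical above 0.3 rad).
It fails at once if the big lid is shifted by more than 30 mm or tipped (distance of big_lid from where it was at the start of the episode above 0.03 m or angle between big_lid's own z axis and vertical above 0.3 rad).
It fails at once if the bench block is shifted by more than 30 mm or tipped (distance of bench_block from where it was at the start of the episode above 0.03 m or angle between bench_block's own z axis and vertical above 0.3 rad).
It also fails if it takes over 72 s, if anything falls off the work surface, if the arm or the gripper's body presses on something with over 40 N, if the wrist force passes 120 N, or if a joint passes its speed limit or range.

## Working session

There is one attempt and no reset: what is moved stays moved. The work goes in short steps, Python scripts to look and compute and a tool call to move; the robot and the scene stay as the last step left them, time stands still between calls to the robot, and variables do not carry over. Pictures are saved under pics/ and viewed, at most 10 in all, crops included, and the job is handed in when it is done.

Besides the shell and the picture viewer there is one more tool, called after "Call:" by a JSON object that holds its "fn" and its "kwargs", one argument or row to a line. move_arm: Moves the arm, as the interface text tells. Shifts and turns lie within -1 to 1; 1 stands for 0.025 m of shift or 45 degrees of turn. Its arguments: {"type":"object","properties":{"deltas":{"type":"array"}},"required":["deltas"]}

```bash
mkdir -p pics; cat > h.py <<'E'
import numpy as np, cv2
from workcell import env
from scipy.spatial.transform import Rotation as R
def cam(n):
    c=env.camera_model(n); f=192/np.tan(np.radians(c["fov_y"])/2)
    K=np.array([[f,0,c["cx"]],[0,f,c["cy"]],[0,0,1]]); return K,np.array(c["D"],float),np.array(c["rvec"],float),np.array(c["tvec"],float)
def ray(n,uv):
    K,D,r,t=cam(n); p=cv2.undistortPoints(np.array([[uv]],float),K,D)[0,0]
    M=R.from_rotvec(r.ravel()).as_matrix(); d=M.T@np.array([p[0],p[1],1]); return -M.T@t.ravel(),d/np.linalg.norm(d)
def onz(n,uv,z):
    o,d=ray(n,uv); return o+d*(z-o[2])/d[2]
def tri(uvs,uvt):
    (o1,d1),(o2,d2)=ray("side",uvs),ray("top",uvt)
    s=np.linalg.lstsq(np.c_[d1,-d2],o2-o1,rcond=None)[0]; a,b=o1+s[0]*d1,o2+s[1]*d2; return (a+b)/2,np.linalg.norm(a-b)
def proj(n,P):
    K,D,r,t=cam(n); return cv2.projectPoints(np.atleast_2d(np.array(P,float)),r,t,K,D)[0][:,0]
E
python3 - <<'E'
from h import *
for n in("side","top"):
    im=env.get_image(n); cv2.imwrite(f"pics/{n}0.png",im); cv2.imwrite(f"pics/{n}0b.png",cv2.resize(im,(800,600),interpolation=cv2.INTER_CUBIC))
    print(n,ray(n,(256,192)),cam(n)[0][0,0])
s=env.state(); print(s["tcp_pos"],s["tool_rot"],s["gripper_width"],s["clock"],env.grip_point_offset)
E
```

```text
side (array([ 0.00420546, -0.68828191,  0.8798834 ]), array([ 0.42209271,  0.61088343, -0.66982026])) 364.8567303655815
top (array([0.38841651, 0.09923642, 1.32307332]), array([ 0.12260411, -0.03612341, -0.99179803])) 433.1486790018275
[0.16946044 0.6011136  0.2139432 ] [-7.79217041e-05  1.36952527e-01  9.90577416e-01 -6.18312386e-04] 1.0017588020384296 0.1 -0.0187
```

View pics/side0b.png

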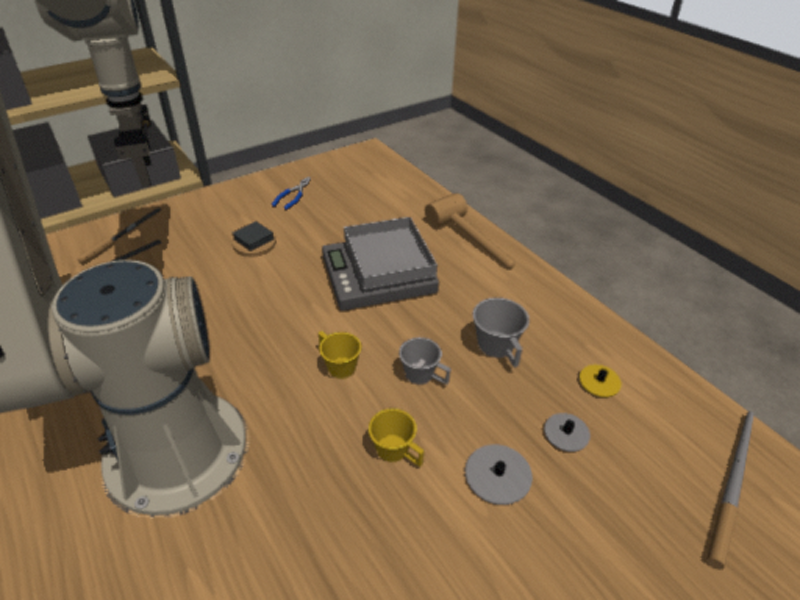

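View pics/top0b.png

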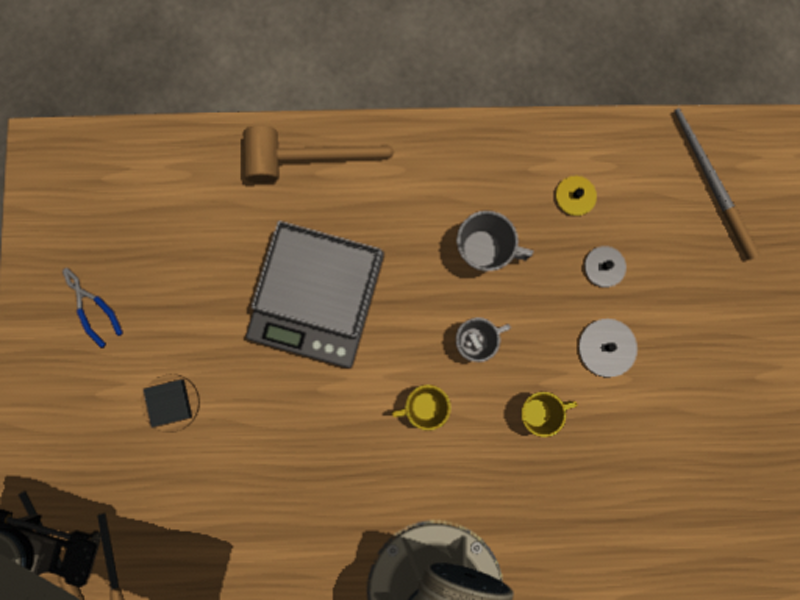

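Both views show the small steel pot at about (478,340) in the top view, with its handle to the right and up. The scale pan is at (318,280), the small steel lid at (605,267), the big pot at (487,241), the big lid at (607,347), and the yellow look-alikes around them.

```bash
python3 - <<'E'
from h import *
im=cv2.imread("pics/top0.png"); hsv=cv2.cvtColor(im,cv2.COLOR_BGR2HSV)
m=((hsv[...,1]<60)).astype(np.uint8)*255; m[:100]=0; m[300:]=0
n,l,st,c=cv2.connectedComponentsWithStats(m)
for i in range(1,n):
    if st[i,4]>150:
        cs=max(cv2.findContours((l==i).astype(np.uint8),0,1)[0],key=cv2.contourArea)
        (u,v),r=cv2.minEnclosingCircle(cs)
        o=cv2.morphologyEx((l==i).astype(np.uint8),cv2.MORPH_OPEN,cv2.getStructuringElement(2,(9,9)))
        co=max(cv2.findContours(o,0,1)[0],key=cv2.contourArea,default=None) if o.any() else None
        if co is None: continue
        e=cv2.fitEllipse(cv2.convexHull(co))
        print(st[i],np.round(e[0],1),np.round(e[1],1),[np.round(onz("top",e[0],z),4) for z in(0.,.012,.064,.09)])
        if st[i,4]>2500: 
            b=cv2.minAreaRect(cs); print("rect",b)
cv2.imwrite("pics/m.png",m)
c=np.hstack([cv2.resize(im[185:245,275:345],(466,400),interpolation=2),cv2.resize(im[135:240,150:250],None,fx=3.3,fy=3.8,interpolation=2)[:400]])
cv2.imwrite("pics/crop1.png",c); print(c.shape)
E
```

```text
[ 292  135   49   38 1235] [311.7 153.8] [37.4 40. ] [array([ 0.6683, -0.1262,  0.    ]), array([ 0.6658, -0.1241,  0.012 ]), array([ 0.6548, -0.1153,  0.064 ]), array([ 0.6493, -0.1109,  0.09  ])]
[ 158  142   87   93 5427] [201.3 188.3] [ 77.7 129. ] [array([0.5672, 0.219 , 0.    ]), array([0.5656, 0.2179, 0.012 ]), array([0.5585, 0.2132, 0.064 ]), array([0.555 , 0.2109, 0.09  ])]
rect ((200.31130981445312, 187.66036987304688), (72.11428833007812, 78.84495544433594), 15.945394515991211)
[374 158  27  26 528] [386.8 170.3] [25.1 26.1] [array([ 0.611 , -0.3595,  0.    ]), array([ 0.609 , -0.3554,  0.012 ]), array([ 0.6003, -0.3373,  0.064 ]), array([ 0.5959, -0.3283,  0.09  ])]
[292 203  34  28 641] [305.4 217. ] [27.6 27.9] [array([ 0.4715, -0.0983,  0.    ]), array([ 0.4707, -0.0965,  0.012 ]), array([ 0.4674, -0.0887,  0.064 ]), array([ 0.4658, -0.0848,  0.09  ])]
[ 371  204   37   37 1079] [388.6 222.3] [36.4 37.4] [array([ 0.449, -0.355,  0.   ]), array([ 0.4484, -0.3509,  0.012 ]), array([ 0.446 , -0.3331,  0.064 ]), array([ 0.4448, -0.3241,  0.09  ])]
[ 92 243  30  30 630] [106.5 257.6] [28.4 29.8] [array([0.3622, 0.5085, 0.    ]), array([0.3624, 0.5048, 0.012 ]), array([0.3634, 0.4887, 0.064 ]), array([0.364 , 0.4807, 0.09  ])]Traceback (most recent call last):
  File "<stdin>", line 17, in <module>
    return _nx.concatenate(arrs, 1, dtype=dtype, casting=casting)
           ~~~~~~~~~~~~~~~^^^^^^^^^^^^^^^^^^^^^^^^^^^^^^^^^^^^^^^
ValueError: all the input array dimensions except for the concatenation axis must match exactly, but along dimension 0, the array at index 0 has size 400 and the array at index 1 has size 399
```

Call:
{"fn": "move_arm", "kwargs": {
  "deltas": [
    [[0, 0, 0, 0, 0.15, 0, 0.5], [0, 0, 0, 0, 0.15, 0, 0.5]]
  ]
}}

```text
clock: 0.27
tcp_pos: [0.1677, 0.6027, 0.2153]
tool_rot: [-0.119, 0.134, 0.984, 0.017]
ft_force: [-0.1, -0.6, -0.5]
gripper_width: 0.878
grip_force: 0.0
```

```bash
python3 - <<'E'
from h import *
s=env.state(); q=np.array(s["tool_rot"]);print(s["q"],s["tcp_pos"],R.from_quat(q[[1,2,3,0]]).as_matrix(),s["clock"])
E
```

```text
[ 1.16104761  0.37033229  1.63027772  0.25753405  1.18423114 -0.24169711] [0.16769857 0.60269145 0.21534984] [[-0.93598824  0.26777042 -0.22852793]
 [ 0.25952156  0.96347959  0.06599721]
 [ 0.2378541   0.00246468 -0.97129777]] 0.2667
```

```bash
python3 - <<'E'
from h import *
im=cv2.imread("pics/top0.png"); hsv=cv2.cvtColor(im,cv2.COLOR_BGR2HSV)
m=((hsv[...,1]<60)).astype(np.uint8)
c=np.array([305.4,217.])
v,u=np.nonzero(m[195:235,285:335]); P=np.c_[u+285,v+195]; r=np.linalg.norm(P-c,axis=1); H=P[(r>15.5)&(r<27)]
print(H.tolist())
hp=onz("top",H.mean(0),.058); far=onz("top",H[np.argmax(np.linalg.norm(H-c,axis=1))].astype(float),.058); C=onz("top",c,.064)
for p in(hp,far): print(p,np.degrees(np.arctan2(*(p-C)[1::-1])),np.linalg.norm((p-C)[:2]))
a=cv2.resize(im[190:240,280:340],(480,400),interpolation=2);b=cv2.resize(im[135:240,150:250],(381,400),interpolation=2)[:,:318]
s=cv2.imread("pics/side0.png")
cv2.imwrite("pics/crop1.png",cv2.resize(np.hstack([a,cv2.resize(s[210:250,245:295],(500,400),interpolation=2)]),(800,326)))
cv2.imwrite("pics/crop2.png",cv2.resize(np.hstack([cv2.resize(im[135:240,150:250],(420,440),interpolation=2),cv2.resize(s[135:200,200:285],(575,440),interpolation=2)]),(800,354)))
print(proj("side",[C]))
E
```

```text
[[323, 208], [324, 208], [325, 208], [321, 209], [322, 209], [323, 209], [324, 209], [325, 209], [320, 210], [321, 210], [322, 210], [323, 210], [324, 210], [325, 210], [320, 211], [321, 211], [322, 211], [323, 211]]
[ 0.48827843 -0.14145168  0.058     ] -68.37998209988112 0.05666855866368168
[ 0.49286379 -0.14855978  0.058     ] -66.93056649194489 0.06498685679766814
[[268.59113292 224.94264283]]
```

View pics/crop1.png

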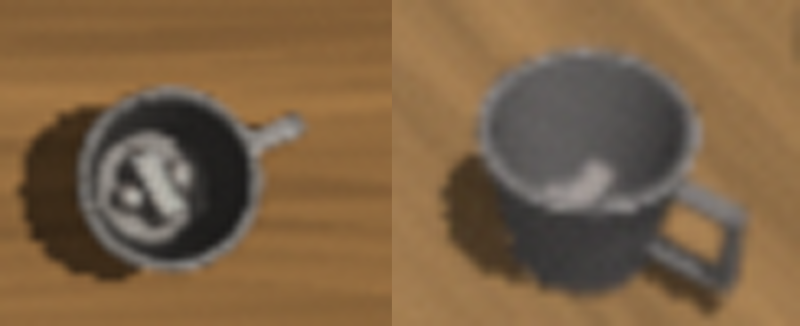

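View pics/crop2.png

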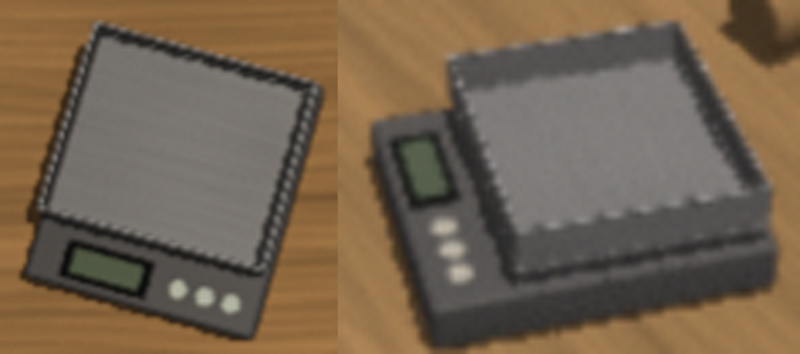

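The crops give the pot rim centre at about (305.8,217.2), the handle end at (325.5,208.7), and the pan rim corners at (178.7,142.4), (244.8,161.1), (227.6,215.1) and (161.8,197.9).

```bash
cat > plan.py <<'E'
from h import *
Z=np.array([0,0,1.])
def frame(haz,tilt):  # tool frame: pot tipped by (tilt+30) deg; tool z from down toward h by tilt
    a=np.radians(haz); h=np.array([np.cos(a),np.sin(a),0]); t=np.radians(tilt)
    z=-np.cos(t)*Z+np.sin(t)*h; x=np.cos(t)*h+np.sin(t)*Z; return np.c_[x,np.cross(z,x),z]
def wrist(M,q1,f,s4=1,s6=1):
    A=R.from_euler("ZY",[q1,f]).inv()*R.from_matrix(M); r0=R.from_euler("Z",R0)
    return np.degrees((A*r0.inv()).as_euler("ZYZ"))
R0=0.
E
python3 - <<'E'
from plan import *
for q,t in(([1.294,.353,1.633,0,1.155,-.002],[0,.13695,.99058,-.0006]),([1.16104761,0.37033229,1.63027772,0.25753405,1.18423114,-0.24169711],[-.119,.134,.984,.017])):
    M=R.from_quat([t[1],t[2],t[3],t[0]])
    A=R.from_euler("ZYZYZ",[q[0],q[1]+q[2],q[3],q[4],q[5]]).inv()*M
    print("R0?",np.round(A.as_matrix(),2).tolist())
cs=[(178.7,142.4),(244.8,161.1),(227.6,215.1),(161.8,197.9)]
P=np.array([onz("top",c,.09) for c in cs]); print(P.round(4), P.mean(0)); d=P[0]-P[3]; print("pan x az",np.degrees(np.arctan2(d[1],d[0])),np.linalg.norm(d), np.linalg.norm(P[1]-P[0]))
print(tri((269.1,225.9),(305.8,217.2)),onz("top",(305.8,217.2),.064), tri((287,235.7),(325.5,208.7)))
E
```

```text
Traceback (most recent call last):
  File "scipy/spatial/transform/_rotation.pyx", line 1413, in scipy.spatial.transform._rotation.Rotation.from_euler
ValueError: Expected axis specification to be a non-empty string of upto 3 characters, got ZYZYZ
```

```bash
python3 - <<'E'
from plan import *
for q,t in(([1.294,.353,1.633,0,1.155,-.002],[0,.13695,.99058,-.0006]),([1.16104761,0.37033229,1.63027772,0.25753405,1.18423114,-0.24169711],[-.119,.134,.984,.017])):
    M=R.from_quat([t[1],t[2],t[3],t[0]])
    for s4 in(1,-1):
      for s6 in (1,-1):
        A=(R.from_euler("ZY",[q[0],q[1]+q[2]])*R.from_euler("ZYZ",[s4*q[3],q[4],s6*q[5]])).inv()*M
        print("R0?",s4,s6,np.round(A.as_matrix(),2).tolist())
cs=[(178.7,142.4),(244.8,161.1),(227.6,215.1),(161.8,197.9)]
P=np.array([onz("top",c,.09) for c in cs]); print(P.round(4), P.mean(0)); d=P[0]-P[3]; print("pan x az",np.degrees(np.arctan2(d[1],d[0])),np.linalg.norm(d), np.linalg.norm(P[1]-P[0]))
print(tri((269.1,225.9),(305.8,217.2)),onz("top",(305.8,217.2),.064), tri((287,235.7),(325.5,208.7)))
E
```

```text
R0? 1 1 [[0.0, -1.0, 0.0], [1.0, 0.0, -0.0], [0.0, 0.0, 1.0]]
R0? 1 -1 [[0.0, -1.0, 0.0], [1.0, 0.0, -0.0], [0.0, 0.0, 1.0]]
R0? -1 1 [[0.0, -1.0, 0.0], [1.0, 0.0, -0.0], [0.0, 0.0, 1.0]]
R0? -1 -1 [[0.0, -1.0, 0.0], [1.0, 0.0, -0.0], [0.0, 0.0, 1.0]]
R0? 1 1 [[-0.0, -1.0, 0.0], [1.0, -0.0, 0.0], [-0.0, 0.0, 1.0]]
R0? 1 -1 [[0.46, -0.89, 0.0], [0.89, 0.46, 0.0], [-0.0, 0.0, 1.0]]
R0? -1 1 [[-0.16, -0.98, -0.15], [0.88, -0.21, 0.43], [-0.45, -0.06, 0.89]]
R0? -1 -1 [[0.27, -0.96, 0.07], [0.85, 0.27, 0.45], [-0.45, -0.06, 0.89]]
[[0.6912 0.2754 0.09  ]
 [0.6317 0.0844 0.09  ]
 [0.4764 0.137  0.09  ]
 [0.5299 0.3243 0.09  ]] [0.58228983 0.20526091 0.09      ]
pan x az -16.882799142247926 0.16865021575914868 0.2000624944686414
(array([ 0.4674401 , -0.09060976,  0.06128234]), np.float64(0.0011124877523985375)) [ 0.46678784 -0.08991653  0.064     ] (array([ 0.49093711, -0.14994362,  0.05873266]), np.float64(0.0005367247270717008))
```

```bash
sed -i 's/^R0=0./R0=np.pi\/2/' plan.py; python3 - <<'E'
from plan import *
def show(n,M,pos,fs=(1.5,1.8,2.1)):
    back=pos-0.15*M[:,2]; q1=np.arctan2(back[1],back[0])
    print(n,np.round(np.degrees(q1)),[np.round(wrist(M,q1,f)).tolist() for f in fs])
h=np.radians(-68);h=np.array([np.cos(h),np.sin(h),0])
M=frame(-68,-30); G=np.array([.467,-.090,.040])+.064*h; T=G+.019*M[:,2]; print("grasp TCP",T); print(M.round(3))
show("grasp",M,T)
for a in(70,80,95,110):
    for t in(60,85,95): show((a,t),frame(a,t),np.array([.58,.21,.2]))
    show((a,"carry"),frame(a,-30),np.array([.58,.21,.2]))
E
```

```text
grasp TCP [ 0.48741606 -0.14053152  0.02354552]
[[ 0.324 -0.927 -0.187]
 [-0.803 -0.375  0.464]
 [-0.5    0.    -0.866]]
grasp -22.0 [[23.0, 114.0, 142.0], [21.0, 98.0, 135.0], [21.0, 82.0, 129.0]]
(70, 60) 9.0 [[55.0, 67.0, 19.0], [63.0, 58.0, 3.0], [74.0, 52.0, -17.0]]
(70, 85) 7.0 [[82.0, 63.0, 7.0], [91.0, 62.0, -12.0], [100.0, 64.0, -31.0]]
(70, 95) 7.0 [[94.0, 62.0, 2.0], [102.0, 65.0, -17.0], [109.0, 69.0, -35.0]]
(70, 'carry') 25.0 [[-23.0, 114.0, 39.0], [-21.0, 98.0, 46.0], [-21.0, 82.0, 52.0]]
(80, 60) 8.0 [[58.0, 76.0, 13.0], [63.0, 68.0, -3.0], [70.0, 61.0, -20.0]]
(80, 85) 6.0 [[84.0, 74.0, 6.0], [89.0, 73.0, -12.0], [94.0, 73.0, -30.0]]
(80, 95) 6.0 [[94.0, 73.0, 3.0], [99.0, 75.0, -15.0], [103.0, 78.0, -32.0]]
(80, 'carry') 26.0 [[-26.0, 111.0, 30.0], [-24.0, 95.0, 37.0], [-24.0, 79.0, 44.0]]
(95, 60) 8.0 [[60.0, 90.0, 5.0], [61.0, 81.0, -10.0], [65.0, 73.0, -26.0]]
(95, 85) 6.0 [[85.0, 89.0, 4.0], [85.0, 88.0, -13.0], [86.0, 87.0, -30.0]]
(95, 95) 6.0 [[95.0, 89.0, 4.0], [95.0, 90.0, -13.0], [95.0, 92.0, -30.0]]
(95, 'carry') 26.0 [[-29.0, 104.0, 17.0], [-28.0, 89.0, 25.0], [-29.0, 74.0, 33.0]]
(110, 60) 8.0 [[60.0, 102.0, -2.0], [58.0, 94.0, -17.0], [58.0, 84.0, -32.0]]
(110, 85) 6.0 [[86.0, 104.0, 3.0], [82.0, 102.0, -15.0], [79.0, 99.0, -32.0]]
(110, 95) 6.0 [[96.0, 103.0, 5.0], [92.0, 104.0, -12.0], [87.0, 104.0, -30.0]]
(110, 'carry') 27.0 [[-30.0, 97.0, 4.0], [-30.0, 82.0, 12.0], [-33.0, 67.0, 22.0]]
```

```bash
cat >> plan.py <<'E'
def rows(start,wps):
    """start,wps: (pos,haz,tilt[,n,open]); prints rows in tool axes/units, 10 per call"""
    p,a,t=np.array(start[0],float),start[1],start[2]; cp,cR=p.copy(),R.from_matrix(frame(a,t)); out=[]
    for q,b,u,n,g in wps:
        q=np.array(q,float)
        for k in range(1,n+1):
            s=k/n; tp=p+(q-p)*s; tR=R.from_matrix(frame(a+(b-a)*s,t+(u-t)*s))
            d=np.round(cR.inv().apply(tp-cp)/.025,2)+0; w=np.round((cR.inv()*tR).as_rotvec()/(np.pi/4),3)+0
            cp=cp+cR.apply(d*.025); cR=cR*R.from_rotvec(w*np.pi/4); out.append([*map(float,d),*map(float,w),g])
            if abs(d).max()>1 or np.linalg.norm(w)>.159: print("!! limit",len(out))
        p,a,t=q,b,u
    for i in range(0,len(out),10): print(str([out[i:i+10]]).replace(" ","").replace(".0,",",").replace("-0,","0,"))
def now():
    s=env.state(); q=np.array(s["tool_rot"]); M=R.from_quat(q[[1,2,3,0]]).as_matrix()
    tilt=np.degrees(np.arctan2(M[2,0],-M[2,2])); haz=np.degrees(np.arctan2(-M[0,1],M[1,1]))
    print("t",s["clock"],"pos",np.round(s["tcp_pos"],4),"haz %.1f tilt %.1f yz %.3f"%(haz,tilt,M[2,1]),"q",np.round(s["q"],2),"w",s["gripper_width"],"F",s["ft_force"],s["grip_force"])
    return np.array(s["tcp_pos"]),haz,tilt
E
python3 - <<'E'
from plan import *
s=now(); T=np.array([.4874,-.1405,.0235]); z=frame(-68,-30)[:,2]
rows(s,[((.34,.25,.26),90,0,15,.5),((.36,.10,.26),35,-10,8,.5),(T-.1*z,-68,-30,17,.5)])
E
```

```text
t 0.2667 pos [0.1677 0.6027 0.2153] haz -15.5 tilt 13.8 yz 0.002 q [ 1.16  0.37  1.63  0.26  1.18 -0.24] w 0.8782436737796135 F [-0.13784765 -0.60828892 -0.45969562] 0.0
!! limit 5
!! limit 6
!! limit 7
!! limit 8
!! limit 9
[[[0.7,0.78,0.05,0.036,-0.02,-0.152,0.5],[0.61,0.87,0.02,0.034,-0.021,-0.153,0.5],[0.5,0.92,-0.02,0.031,-0.02,-0.153,0.5],[0.38,0.98,-0.05,0.028,-0.021,-0.154,0.5],[0.26,1.02,-0.07,0.026,-0.02,-0.154,0.5],[0.13,1.04,-0.1,0.024,-0.02,-0.154,0.5],[0.01,1.05,-0.12,0.021,-0.021,-0.155,0.5],[-0.13,1.04,-0.14,0.019,-0.02,-0.156,0.5],[-0.25,1.01,-0.15,0.016,-0.02,-0.155,0.5],[-0.37,0.97,-0.15,0.014,-0.021,-0.156,0.5]]]
[[[-0.5,0.92,-0.16,0.011,-0.02,-0.156,0.5],[-0.6,0.85,-0.16,0.009,-0.02,-0.156,0.5],[-0.7,0.76,-0.15,0.006,-0.021,-0.156,0.5],[-0.8,0.68,-0.15,0.004,-0.02,-0.156,0.5],[-0.88,0.57,-0.13,0.001,-0.02,-0.157,0.5],[-0.75,0.1,0,0.002,-0.028,0.153,0.5],[-0.73,0.19,0.02,0.005,-0.028,0.153,0.5],[-0.7,0.27,0.03,0.008,-0.028,0.152,0.5],[-0.67,0.36,0.04,0.012,-0.027,0.153,0.5],[-0.61,0.44,0.06,0.015,-0.028,0.152,0.5]]]
[[[-0.56,0.5,0.06,0.018,-0.028,0.151,0.5],[-0.5,0.57,0.06,0.022,-0.028,0.152,0.5],[-0.42,0.63,0.07,0.025,-0.027,0.15,0.5],[-0.04,0.75,0.36,0.024,-0.026,0.133,0.5],[0.04,0.75,0.35,0.028,-0.026,0.132,0.5],[0.13,0.76,0.34,0.03,-0.027,0.131,0.5],[0.21,0.75,0.31,0.033,-0.026,0.13,0.5],[0.3,0.72,0.28,0.035,-0.026,0.13,0.5],[0.37,0.7,0.26,0.038,-0.026,0.129,0.5],[0.45,0.67,0.24,0.041,-0.026,0.129,0.5]]]
[[[0.52,0.62,0.2,0.044,-0.026,0.127,0.5],[0.58,0.58,0.17,0.046,-0.026,0.127,0.5],[0.64,0.52,0.13,0.048,-0.026,0.125,0.5],[0.69,0.46,0.11,0.052,-0.027,0.125,0.5],[0.73,0.4,0.07,0.053,-0.026,0.123,0.5],[0.77,0.32,0.04,0.057,-0.026,0.122,0.5],[0.8,0.25,0.02,0.058,-0.026,0.122,0.5],[0.81,0.17,-0.02,0.062,-0.026,0.119,0.5],[0.83,0.1,-0.03,0.063,-0.026,0.119,0.5],[0.84,0.01,-0.06,0.066,-0.026,0.117,0.5]]]
```

```bash
sed -i 's/np.arctan2(-M\[0,1\],M\[1,1\])/np.arctan2(M[0,1],-M[1,1])/' plan.py
python3 - <<'E'
from plan import *
s=now(); T=np.array([.4874,-.1405,.0235]); z=frame(-68,-30)[:,2]
rows(s,[((.34,.25,.26),60,0,20,.5),(T-.1*z,-68,-30,20,.5)])
E
```

```text
t 0.2667 pos [0.1677 0.6027 0.2153] haz 164.5 tilt 13.8 yz 0.002 q [ 1.16  0.37  1.63  0.26  1.18 -0.24] w 0.8782436737796135 F [-0.13784765 -0.60828892 -0.45969562] 0.0
[[[-0.48,-0.59,-0.21,-0.027,-0.015,0.113,0.5],[-0.54,-0.53,-0.22,-0.026,-0.016,0.113,0.5],[-0.59,-0.49,-0.22,-0.024,-0.015,0.114,0.5],[-0.63,-0.42,-0.22,-0.023,-0.015,0.113,0.5],[-0.66,-0.37,-0.22,-0.021,-0.016,0.115,0.5],[-0.7,-0.29,-0.22,-0.02,-0.015,0.114,0.5],[-0.73,-0.23,-0.21,-0.019,-0.015,0.114,0.5],[-0.74,-0.17,-0.21,-0.017,-0.015,0.115,0.5],[-0.76,-0.09,-0.2,-0.016,-0.016,0.115,0.5],[-0.77,-0.02,-0.19,-0.015,-0.015,0.115,0.5]]]
[[[-0.76,0.05,-0.18,-0.013,-0.015,0.116,0.5],[-0.76,0.13,-0.18,-0.012,-0.015,0.115,0.5],[-0.75,0.19,-0.16,-0.01,-0.016,0.116,0.5],[-0.73,0.26,-0.15,-0.009,-0.015,0.115,0.5],[-0.71,0.33,-0.14,-0.008,-0.015,0.116,0.5],[-0.67,0.39,-0.13,-0.006,-0.016,0.116,0.5],[-0.64,0.45,-0.12,-0.005,-0.015,0.116,0.5],[-0.59,0.51,-0.11,-0.004,-0.015,0.116,0.5],[-0.55,0.56,-0.1,-0.002,-0.015,0.116,0.5],[-0.49,0.61,-0.1,0,-0.016,0.116,0.5]]]
[[[-0.59,0.73,0.3,0.002,-0.033,0.143,0.5],[-0.5,0.78,0.32,0.005,-0.033,0.142,0.5],[-0.4,0.84,0.32,0.009,-0.034,0.142,0.5],[-0.29,0.88,0.32,0.013,-0.033,0.141,0.5],[-0.19,0.91,0.32,0.017,-0.033,0.141,0.5],[-0.08,0.93,0.32,0.021,-0.034,0.141,0.5],[0.04,0.93,0.29,0.024,-0.033,0.14,0.5],[0.14,0.93,0.28,0.027,-0.033,0.14,0.5],[0.25,0.92,0.25,0.032,-0.033,0.139,0.5],[0.36,0.88,0.23,0.035,-0.034,0.137,0.5]]]
[[[0.46,0.85,0.18,0.038,-0.033,0.137,0.5],[0.55,0.8,0.15,0.043,-0.033,0.136,0.5],[0.63,0.74,0.11,0.045,-0.034,0.135,0.5],[0.71,0.67,0.07,0.05,-0.033,0.133,0.5],[0.78,0.6,0.02,0.052,-0.033,0.132,0.5],[0.84,0.51,-0.02,0.056,-0.033,0.131,0.5],[0.89,0.42,-0.07,0.06,-0.034,0.129,0.5],[0.92,0.33,-0.1,0.063,-0.033,0.128,0.5],[0.94,0.22,-0.15,0.066,-0.033,0.126,0.5],[0.96,0.13,-0.18,0.07,-0.034,0.124,0.5]]]
```

Call:
{"fn": "move_arm", "kwargs": {
  "deltas": [
    [[-0.48, -0.59, -0.21, -0.027, -0.015, 0.113, 0.5], [-0.54, -0.53, -0.22, -0.026, -0.016, 0.113, 0.5], [-0.59, -0.49, -0.22, -0.024, -0.015, 0.114, 0.5], [-0.63, -0.42, -0.22, -0.023, -0.015, 0.113, 0.5], [-0.66, -0.37, -0.22, -0.021, -0.016, 0.115, 0.5], [-0.7, -0.29, -0.22, -0.02, -0.015, 0.114, 0.5], [-0.73, -0.23, -0.21, -0.019, -0.015, 0.114, 0.5], [-0.74, -0.17, -0.21, -0.017, -0.015, 0.115, 0.5], [-0.76, -0.09, -0.2, -0.016, -0.016, 0.115, 0.5], [-0.77, -0.02, -0.19, -0.015, -0.015, 0.115, 0.5]]
  ]
}}

```text
clock: 1.1
tcp_pos: [0.2551, 0.4236, 0.2373]
tool_rot: [-0.047, 0.56, 0.827, 0.034]
ft_force: [-0.8, 0.7, -0.3]
gripper_width: 0.501
grip_force: 0.0
```

Call:
{"fn": "move_arm", "kwargs": {
  "deltas": [
    [[-0.76, 0.05, -0.18, -0.013, -0.015, 0.116, 0.5], [-0.76, 0.13, -0.18, -0.012, -0.015, 0.115, 0.5], [-0.75, 0.19, -0.16, -0.01, -0.016, 0.116, 0.5], [-0.73, 0.26, -0.15, -0.009, -0.015, 0.115, 0.5], [-0.71, 0.33, -0.14, -0.008, -0.015, 0.116, 0.5], [-0.67, 0.39, -0.13, -0.006, -0.016, 0.116, 0.5], [-0.64, 0.45, -0.12, -0.005, -0.015, 0.116, 0.5], [-0.59, 0.51, -0.11, -0.004, -0.015, 0.116, 0.5], [-0.55, 0.56, -0.1, -0.002, -0.015, 0.116, 0.5], [-0.49, 0.61, -0.1, 0, -0.016, 0.116, 0.5]]
  ]
}}

```text
clock: 1.93
tcp_pos: [0.3403, 0.2473, 0.2604]
tool_rot: [0.002, 0.868, 0.497, 0.001]
ft_force: [-0.1, 0.3, 0.8]
gripper_width: 0.502
grip_force: 0.0
```

```bash
python3 -c "
from plan import *
now()"
```

```text
t 1.9333 pos [0.3403 0.2473 0.2604] haz 59.6 tilt -0.0 yz 0.004 q [ 0.63 -0.03  1.99 -0.    1.18  1.16] w 0.5021770434995073 F [-0.07612793  0.32043111  0.7728126 ] 0.0
```

Tracking is excellent. I'll continue to the pre-grasp pose.

Call:
{"fn": "move_arm", "kwargs": {
  "deltas": [
    [[-0.59, 0.73, 0.3, 0.002, -0.033, 0.143, 0.5], [-0.5, 0.78, 0.32, 0.005, -0.033, 0.142, 0.5], [-0.4, 0.84, 0.32, 0.009, -0.034, 0.142, 0.5], [-0.29, 0.88, 0.32, 0.013, -0.033, 0.141, 0.5], [-0.19, 0.91, 0.32, 0.017, -0.033, 0.141, 0.5], [-0.08, 0.93, 0.32, 0.021, -0.034, 0.141, 0.5], [0.04, 0.93, 0.29, 0.024, -0.033, 0.14, 0.5], [0.14, 0.93, 0.28, 0.027, -0.033, 0.14, 0.5], [0.25, 0.92, 0.25, 0.032, -0.033, 0.139, 0.5], [0.36, 0.88, 0.23, 0.035, -0.034, 0.137, 0.5]]
  ]
}}

```text
clock: 2.77
tcp_pos: [0.4232, 0.0285, 0.1856]
tool_rot: [-0.005, 0.991, -0.039, -0.129]
ft_force: [0.6, 0.7, 0.4]
gripper_width: 0.501
grip_force: 0.0
```

Call:
{"fn": "move_arm", "kwargs": {
  "deltas": [
    [[0.46, 0.85, 0.18, 0.038, -0.033, 0.137, 0.5], [0.55, 0.8, 0.15, 0.043, -0.033, 0.136, 0.5], [0.63, 0.74, 0.11, 0.045, -0.034, 0.135, 0.5], [0.71, 0.67, 0.07, 0.05, -0.033, 0.133, 0.5], [0.78, 0.6, 0.02, 0.052, -0.033, 0.132, 0.5], [0.84, 0.51, -0.02, 0.056, -0.033, 0.131, 0.5], [0.89, 0.42, -0.07, 0.06, -0.034, 0.129, 0.5], [0.92, 0.33, -0.1, 0.063, -0.033, 0.128, 0.5], [0.94, 0.22, -0.15, 0.066, -0.033, 0.126, 0.5], [0.96, 0.13, -0.18, 0.07, -0.034, 0.124, 0.5]]
  ]
}}

```text
clock: 3.6
tcp_pos: [0.506, -0.1908, 0.1111]
tool_rot: [-0.147, 0.799, -0.544, -0.213]
ft_force: [1.1, 0.6, 0.4]
gripper_width: 0.5
grip_force: 0.0
```

Call:
{"fn": "move_arm", "kwargs": {
  "deltas": [
    [[0, 0, 0, 0, 0, 0, 0.5]]
  ]
}}

```text
clock: 3.68
tcp_pos: [0.5052, -0.1939, 0.1095]
tool_rot: [-0.147, 0.797, -0.546, -0.212]
ft_force: [-0.3, 0.1, 0.2]
gripper_width: 0.499
grip_force: 0.0
```

```bash
python3 - <<'E'
from plan import *
s=now(); T=np.array([.4874,-.1405,.0235])
rows(s,[(T,-68,-30,8,.5)])
E
```

```text
t 3.6833 pos [ 0.5052 -0.1939  0.1095] haz -68.8 tilt -29.9 yz -0.002 q [-0.57  0.59  1.63  0.31  1.37  2.07] w 0.49929200609134256 F [-0.33633664  0.10650061  0.22269664] 0.0
[[[-0.03,-0.01,0.51,-0.001,0,-0.002,0.5],[-0.03,-0.02,0.52,-0.001,0,-0.002,0.5],[-0.03,-0.01,0.51,-0.001,-0.001,-0.002,0.5],[-0.03,-0.02,0.51,-0.002,0,-0.002,0.5],[-0.02,-0.01,0.51,-0.001,0,-0.002,0.5],[-0.03,-0.02,0.52,-0.001,0,-0.002,0.5],[-0.03,-0.02,0.51,-0.001,-0.001,-0.002,0.5],[-0.03,-0.01,0.51,-0.001,0,-0.002,0.5]]]
```

Call:
{"fn": "move_arm", "kwargs": {
  "deltas": [
    [[-0.03, -0.02, 0.51, -0.001, 0, -0.002, 0.5], [-0.03, -0.02, 0.51, -0.001, 0, -0.002, 0.5], [-0.03, -0.02, 0.51, -0.001, 0, -0.002, 0.5], [-0.03, -0.02, 0.51, -0.001, 0, -0.002, 0.5], [-0.03, -0.01, 0.51, -0.001, 0, -0.002, 0.5], [-0.03, -0.01, 0.51, -0.001, 0, -0.002, 0.5], [-0.03, -0.01, 0.51, -0.001, 0, -0.002, 0.5], [-0.03, -0.01, 0.51, -0.001, 0, -0.002, 0.5], [0, 0, 0, 0, 0, 0, 0.3], [0, 0, 0, 0, 0, 0, 0.3]]
  ]
}}

```text
clock: 4.52
tcp_pos: [0.487, -0.1358, 0.0258]
tool_rot: [-0.145, 0.804, -0.536, -0.214]
ft_force: [0.1, 1.1, -0.0]
gripper_width: 0.378
grip_force: 0.0
```

```bash
python3 - <<'E'
from plan import *
now()
ims={n:env.get_image(n) for n in("side","top")}
cv2.imwrite("pics/g1.png",np.hstack([cv2.resize(ims["top"][180:250,270:350],(400,350),interpolation=2),cv2.resize(ims["side"][190:260,240:320],(400,350),interpolation=2)]))
E
```

```text
t 4.5167 pos [ 0.487  -0.1358  0.0258] haz -67.4 tilt -29.9 yz -0.004 q [-0.5   0.65  1.76  0.35  1.17  2.04] w 0.37753152701852016 F [ 0.09939224  1.09569377 -0.02721829] 0.0
```

View pics/g1.png

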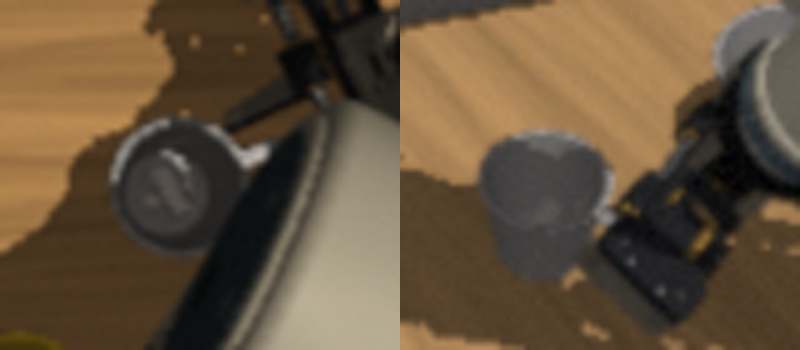

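The fingers straddle the handle bar, which sits around (265,155) in the left crop, and the pot is undisturbed. I'll close on it and then lift a little.

Call:
{"fn": "move_arm", "kwargs": {
  "deltas": [
    [[0, 0, 0, 0, 0, 0, 0], [0, 0, 0, 0, 0, 0, 0], [0, 0, 0, 0, 0, 0, 0], [0, 0, 0, 0, 0, 0, 0], [0, 0, 0, 0, 0, 0, 0], [0, 0, 0, 0, 0, 0, 0], [0, 0, 0, 0, 0, 0, 0]]
  ]
}}

```text
clock: 5.2
tcp_pos: [0.4879, -0.1367, 0.0266]
tool_rot: [-0.145, 0.804, -0.536, -0.213]
ft_force: [0.5, -2.6, 4.1]
gripper_width: 0.105
grip_force: 30.0
```

Call:
{"fn": "move_arm", "kwargs": {
  "deltas": [
    [[-0.1, 0, -0.17, 0, 0, 0, 0], [-0.2, 0, -0.35, 0, 0, 0, 0], [-0.2, 0, -0.35, 0, 0, 0, 0], [-0.2, 0, -0.35, 0, 0, 0, 0], [-0.2, 0, -0.35, 0, 0, 0, 0], [-0.2, 0, -0.35, 0, 0, 0, 0]]
  ]
}}

```text
clock: 5.7
tcp_pos: [0.4874, -0.1365, 0.083]
tool_rot: [-0.145, 0.804, -0.536, -0.213]
ft_force: [-0.0, 0.4, -3.4]
gripper_width: 0.106
grip_force: 30.0
```

```bash
python3 - <<'E'
from plan import *
now()
ims={n:env.get_image(n) for n in("side","top")}
cv2.imwrite("pics/g2.png",np.hstack([cv2.resize(ims["top"][180:250,270:350],(400,350),interpolation=2),cv2.resize(ims["side"][170:240,240:320],(400,350),interpolation=2)]))
E
```

```text
t 5.7 pos [ 0.4874 -0.1365  0.083 ] haz -67.4 tilt -29.8 yz -0.005 q [-0.5   0.57  1.74  0.34  1.26  2.07] w 0.10577518273269354 F [-0.04309911  0.36523651 -3.44168833] 29.97998245060444
```

View pics/g2.png

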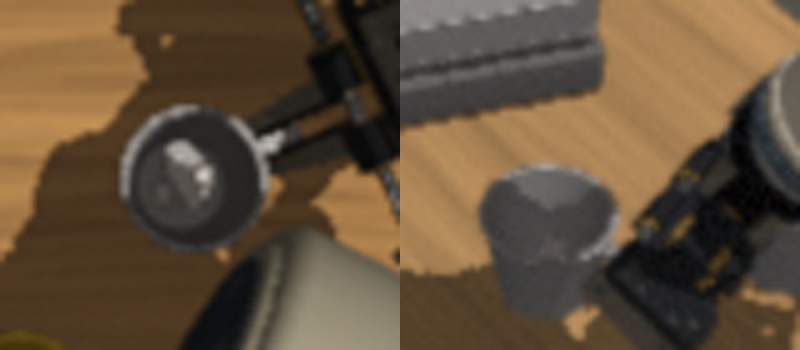

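The pot is lifted and level, with the scrap visible inside it at about (185,170) in the left crop. Next I'll work out the carry and the pour.

```bash
python3 - <<'E'
from plan import *
s=now()
F0=frame(-67.4,-29.8); T0=np.array([.4879,-.1367,.0266]); 
h=np.radians(-67.4); h=np.array([np.cos(h),np.sin(h),0])
po=np.array([.467,-.090,0]); print("pot-TCP in h/perp:",(po-T0)@h,(po-T0)[:2]@[-h[1],h[0]])
# lip in tool frame: pot origin + 64 z + 40 * (-h)
lip=F0.T@(po+.064*Z-.040*h-T0); org=F0.T@(po-T0)
A=85.; hh=np.array([np.cos(np.radians(A)),np.sin(np.radians(A)),0]); L=np.array([.582,.205,.125])+.005*hh
def tcp(tilt): return L-frame(A,tilt)@lip
for t in(-30,0,30,60,75,90,97): print(t+30,tcp(t).round(3),"pot org",(tcp(t)+frame(A,t)@org).round(3))
w=[((.50,-.05,.19),-15,-30,8,0),((.55,.05,.21),40,-30,8,0),(tcp(0),A,-15,8,0)]
w+= [(tcp(t),A,t,n,0) for t,n in((0,3),(15,3),(30,3),(45,3),(60,4),(75,4),(90,4),(97,2))]
rows(s,w)
E
```

```text
t 5.8 pos [ 0.4883 -0.137   0.0836] haz -67.4 tilt -29.7 yz -0.007 q [-0.5   0.57  1.74  0.34  1.26  2.07] w 0.10972854413802312 F [-0.42266709 -0.01199034 -2.04359771] 29.98116295784712
pot-TCP in h/perp: -0.051145689382766084 -0.001348501969448447
0 [0.589 0.301 0.087] pot org [0.586 0.25  0.061]
30 [0.59  0.307 0.138] pot org [0.588 0.276 0.089]
60 [0.588 0.288 0.185] pot org [0.589 0.285 0.127]
90 [0.584 0.248 0.216] pot org [0.588 0.274 0.165]
105 [0.582 0.223 0.223] pot org [0.587 0.261 0.18 ]
120 [0.58  0.197 0.223] pot org [0.586 0.246 0.192]
127 [0.579 0.186 0.22 ] pot org [0.585 0.237 0.195]
!! limit 17
!! limit 18
!! limit 19
!! limit 20
!! limit 21
!! limit 22
!! limit 23
!! limit 24
[[[-0.59,-0.22,-0.27,-0.072,-0.001,-0.126,0],[-0.57,-0.26,-0.29,-0.073,-0.001,-0.127,0],[-0.54,-0.3,-0.3,-0.072,0,-0.126,0],[-0.51,-0.34,-0.33,-0.072,-0.001,-0.127,0],[-0.48,-0.37,-0.34,-0.073,-0.001,-0.126,0],[-0.44,-0.39,-0.36,-0.073,-0.001,-0.126,0],[-0.4,-0.41,-0.38,-0.072,0,-0.126,0],[-0.35,-0.42,-0.41,-0.073,-0.001,-0.126,0],[0.04,-0.55,-0.14,-0.077,0,-0.133,0],[0.11,-0.53,-0.18,-0.076,
[... 583 characters left out ...]
,[0,0,0.01,0,0.111,0,0],[0,0,0,0,0.111,0,0],[-0.09,0,-0.34,0,0.111,0,0],[-0.06,0,-0.33,0,0.111,0,0],[-0.03,0,-0.34,0,0.112,0,0]]]
[[[-0.08,0,-0.34,0,0.111,0,0],[-0.06,0,-0.33,0,0.111,0,0],[-0.03,0,-0.35,0,0.111,0,0],[-0.09,0,-0.33,0,0.111,0,0],[-0.06,0,-0.33,0,0.111,0,0],[-0.03,0.01,-0.35,0,0.111,0,0],[-0.07,0,-0.24,0,0.084,0,0],[-0.05,0,-0.26,0,0.083,0,0],[-0.03,0,-0.25,0,0.083,0,0],[-0.02,0,-0.26,0,0.084,0,0]]]
[[[-0.06,0,-0.25,0,0.083,0,0],[-0.06,0,-0.25,0,0.083,0,0],[-0.03,0,-0.25,0,0.084,0,0],[-0.02,0,-0.26,0,0.083,0,0],[-0.06,0,-0.25,0,0.083,0,0],[-0.05,0,-0.25,0,0.084,0,0],[-0.04,0,-0.26,0,0.083,0,0],[-0.01,0,-0.25,0,0.083,0,0],[-0.05,0,-0.24,0,0.078,0,0],[-0.03,0,-0.24,0,0.078,0,0]]]
```

```bash
python3 - <<'E'
from plan import *
s=now()
rows(s,[((.52,.05,.20),10,-30,14,0),((.584,.245,.225),85,-30,14,0)])
E
```

```text
t 5.8 pos [ 0.4883 -0.137   0.0836] haz -67.4 tilt -29.7 yz -0.007 q [-0.5   0.57  1.74  0.34  1.26  2.07] w 0.10972854413802312 F [-0.42266709 -0.01199034 -2.04359771] 29.98116295784712
[[[-0.56,-0.29,-0.06,-0.061,0,-0.107,0],[-0.54,-0.33,-0.08,-0.061,-0.001,-0.106,0],[-0.51,-0.37,-0.09,-0.061,0,-0.107,0],[-0.47,-0.41,-0.11,-0.061,-0.001,-0.107,0],[-0.44,-0.44,-0.13,-0.061,0,-0.106,0],[-0.4,-0.47,-0.16,-0.061,-0.001,-0.107,0],[-0.37,-0.49,-0.17,-0.061,0,-0.107,0],[-0.32,-0.51,-0.2,-0.062,-0.001,-0.106,0],[-0.27,-0.53,-0.23,-0.061,0,-0.107,0],[-0.23,-0.54,-0.25,-0.061,0,-0.106,0]]]
[[[-0.19,-0.54,-0.27,-0.062,-0.001,-0.107,0],[-0.14,-0.54,-0.31,-0.061,0,-0.106,0],[-0.1,-0.53,-0.33,-0.061,-0.001,-0.107,0],[-0.05,-0.53,-0.35,-0.062,0,-0.106,0],[0.2,-0.52,-0.2,-0.059,0,-0.103,0],[0.25,-0.49,-0.22,-0.06,0,-0.103,0],[0.28,-0.45,-0.25,-0.059,0,-0.104,0],[0.32,-0.42,-0.27,-0.06,0,-0.103,0],[0.35,-0.38,-0.28,-0.059,0,-0.103,0],[0.38,-0.34,-0.3,-0.06,0,-0.103,0]]]
[[[0.41,-0.29,-0.32,-0.059,0,-0.103,0],[0.42,-0.24,-0.33,-0.06,0,-0.103,0],[0.45,-0.19,-0.34,-0.059,0,-0.103,0],[0.46,-0.14,-0.34,-0.06,0,-0.103,0],[0.46,-0.08,-0.36,-0.059,0,-0.103,0],[0.48,-0.03,-0.35,-0.06,0,-0.104,0],[0.47,0.02,-0.36,-0.059,0,-0.103,0],[0.46,0.08,-0.35,-0.06,0,-0.103,0]]]
```

Call:
{"fn": "move_arm", "kwargs": {
  "deltas": [
    [[-0.56, -0.29, -0.06, -0.061, 0, -0.107, 0], [-0.54, -0.33, -0.08, -0.061, -0.001, -0.106, 0], [-0.51, -0.37, -0.09, -0.061, 0, -0.107, 0], [-0.47, -0.41, -0.11, -0.061, -0.001, -0.107, 0], [-0.44, -0.44, -0.13, -0.061, 0, -0.106, 0], [-0.4, -0.47, -0.16, -0.061, -0.001, -0.107, 0], [-0.37, -0.49, -0.17, -0.061, 0, -0.107, 0], [-0.32, -0.51, -0.2, -0.062, -0.001, -0.106, 0], [-0.27, -0.53, -0.23, -0.061, 0, -0.107, 0], [-0.23, -0.54, -0.25, -0.061, 0, -0.106, 0]]
  ]
}}

```text
clock: 6.63
tcp_pos: [0.5099, -0.0025, 0.1656]
tool_rot: [-0.029, 0.961, -0.099, -0.255]
ft_force: [-0.1, 0.1, -2.7]
gripper_width: 0.103
grip_force: 30.0
```

Call:
{"fn": "move_arm", "kwargs": {
  "deltas": [
    [[-0.19, -0.54, -0.27, -0.062, -0.001, -0.107, 0], [-0.14, -0.54, -0.31, -0.061, 0, -0.106, 0], [-0.1, -0.53, -0.33, -0.061, -0.001, -0.107, 0], [-0.05, -0.53, -0.35, -0.062, 0, -0.106, 0], [0.2, -0.52, -0.2, -0.059, 0, -0.103, 0], [0.25, -0.49, -0.22, -0.06, 0, -0.103, 0], [0.28, -0.45, -0.25, -0.059, 0, -0.104, 0], [0.32, -0.42, -0.27, -0.06, 0, -0.103, 0], [0.35, -0.38, -0.28, -0.059, 0, -0.103, 0], [0.38, -0.34, -0.3, -0.06, 0, -0.103, 0]]
  ]
}}

```text
clock: 7.47
tcp_pos: [0.5458, 0.1345, 0.2096]
tool_rot: [0.092, 0.901, 0.35, -0.239]
ft_force: [0.9, -0.2, -3.5]
gripper_width: 0.105
grip_force: 30.0
```

Call:
{"fn": "move_arm", "kwargs": {
  "deltas": [
    [[0.41, -0.29, -0.32, -0.059, 0, -0.103, 0], [0.42, -0.24, -0.33, -0.06, 0, -0.103, 0], [0.45, -0.19, -0.34, -0.059, 0, -0.103, 0], [0.46, -0.14, -0.34, -0.06, 0, -0.103, 0], [0.46, -0.08, -0.36, -0.059, 0, -0.103, 0], [0.48, -0.03, -0.35, -0.06, 0, -0.104, 0], [0.47, 0.02, -0.36, -0.059, 0, -0.103, 0], [0.46, 0.08, -0.35, -0.06, 0, -0.103, 0], [0, 0, 0, 0, 0, 0, 0]]
  ]
}}

```text
clock: 8.22
tcp_pos: [0.5817, 0.2478, 0.2247]
tool_rot: [0.174, 0.711, 0.656, -0.187]
ft_force: [-0.3, 0.2, -3.1]
gripper_width: 0.104
grip_force: 30.0
```

```bash
python3 - <<'E'
from plan import *
now()
ims={n:env.get_image(n) for n in("side","top")}
cv2.imwrite("pics/g3.png",np.hstack([cv2.resize(ims["top"][120:240,140:270],(400,370),interpolation=2),cv2.resize(ims["side"][80:200,190:320],(400,370),interpolation=2)]))
E
```

```text
t 8.2167 pos [0.5817 0.2478 0.2247] haz 85.4 tilt -29.7 yz 0.002 q [ 0.62  0.55  1.41 -0.39  1.53  0.78] w 0.10370055146544771 F [-0.31727854  0.242116   -3.09263596] 29.987751692533493
```

View pics/g3.png

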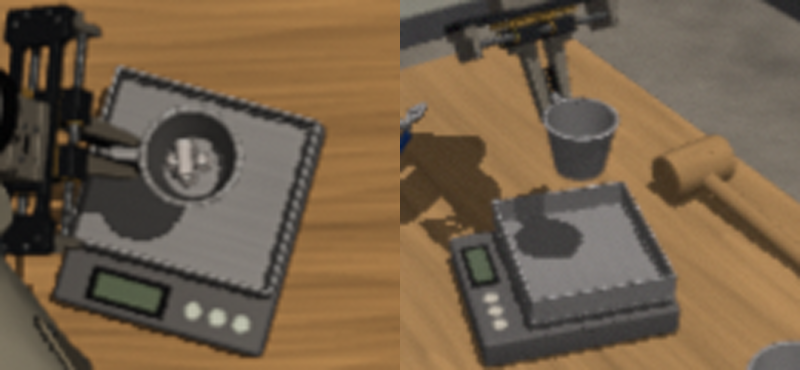

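The pot hangs over the pan upright and full, at about (190,155) in the left crop. Now I'll tip it.

Call:
{"fn": "move_arm", "kwargs": {
  "deltas": [
    [[0, 0, 0, 0, 0.11, 0, 0], [0, 0, 0, 0, 0.11, 0, 0], [0, 0, 0, 0, 0.11, 0, 0], [0, 0, 0, 0, 0.11, 0, 0], [0, 0, 0, 0, 0.11, 0, 0], [0, 0, 0, 0, 0.11, 0, 0], [0, 0, 0, 0, 0.11, 0, 0], [0, 0, 0, 0, 0.11, 0, 0], [0, 0, 0, 0, 0.11, 0, 0], [0, 0, 0, 0, 0.11, 0, 0]]
  ]
}}

```text
clock: 9.15
tcp_pos: [0.5824, 0.2433, 0.2254]
tool_rot: [-0.116, 0.727, 0.664, 0.129]
ft_force: [0.2, -0.3, -3.5]
gripper_width: 0.106
grip_force: 30.0
```

```bash
python3 -c "
from plan import *
now()"
```

```text
t 9.15 pos [0.5824 0.2433 0.2254] haz 84.8 tilt 20.0 yz 0.002 q [0.21 0.3  1.74 0.39 1.03 0.11] w 0.10634524042268866 F [ 0.22348123 -0.33079678 -3.48791634] 29.98650748282671
```

Call:
{"fn": "move_arm", "kwargs": {
  "deltas": [
    [[0, 0, 0, 0, 0.11, 0, 0], [0, 0, 0, 0, 0.11, 0, 0], [0, 0, 0, 0, 0.11, 0, 0], [0, 0, 0, 0, 0.11, 0, 0], [0, 0, 0, 0, 0.11, 0, 0], [0, 0, 0, 0, 0.11, 0, 0], [0, 0, 0, 0, 0.11, 0, 0], [0, 0, 0, 0, 0.11, 0, 0]]
  ]
}}

```text
clock: 9.82
tcp_pos: [0.5829, 0.2431, 0.2254]
tool_rot: [-0.334, 0.64, 0.586, 0.368]
ft_force: [-0.3, 0.5, -3.5]
gripper_width: 0.102
grip_force: 30.0
```

Call:
{"fn": "move_arm", "kwargs": {
  "deltas": [
    [[-0.05, 0, -0.25, 0, 0.09, 0, 0], [-0.05, 0, -0.25, 0, 0.09, 0, 0], [-0.05, 0, -0.25, 0, 0.09, 0, 0], [-0.05, 0, -0.25, 0, 0.09, 0, 0], [-0.05, 0, -0.25, 0, 0.09, 0, 0], [-0.05, 0, -0.25, 0, 0.09, 0, 0], [-0.05, 0, -0.25, 0, 0.09, 0, 0], [-0.05, 0, -0.25, 0, 0.09, 0, 0], [-0.05, 0, -0.25, 0, 0.09, 0, 0], [0, 0, 0, 0, 0, 0, 0]]
  ]
}}

```text
clock: 10.65
tcp_pos: [0.5774, 0.1869, 0.2255]
tool_rot: [-0.502, 0.495, 0.451, 0.548]
ft_force: [-1.0, 0.4, -2.2]
gripper_width: 0.106
grip_force: 30.0
```

Call:
{"fn": "move_arm", "kwargs": {
  "deltas": [
    [[0, 0, 0, 0, 0, 0, 0], [0, 0, 0, 0, 0, 0, 0], [0, 0, 0, 0, 0, 0, 0], [0, 0, 0, 0, 0, 0, 0], [0, 0, 0, 0, 0, 0, 0]]
  ]
}}

```text
clock: 11.07
tcp_pos: [0.5776, 0.189, 0.2291]
tool_rot: [-0.5, 0.493, 0.455, 0.548]
ft_force: [-0.0, 0.6, -2.0]
gripper_width: 0.103
grip_force: 30.0
```

```bash
python3 - <<'E'
from plan import *
now()
ims={n:env.get_image(n) for n in("side","top")}
cv2.imwrite("pics/g4.png",np.hstack([cv2.resize(ims["top"][120:240,140:270],(400,370),interpolation=2),cv2.resize(ims["side"][80:200,190:320],(400,370),interpolation=2)]))
E
```

```text
t 11.0667 pos [0.5776 0.189  0.2291] haz 85.0 tilt 95.7 yz 0.005 q [-0.3   0.85  1.88  1.42  1.75 -1.16] w 0.10306577678753993 F [-0.03834876  0.58196351 -2.00057922] 29.982745461165905
```

View pics/g4.png

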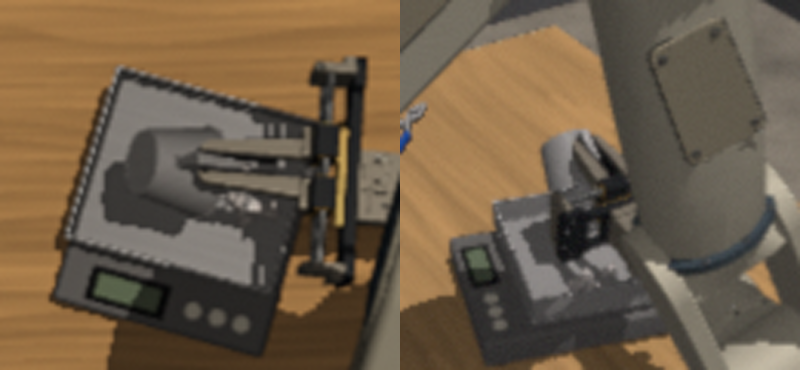

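The pot is inverted over the pan with scrap visible below its mouth at about (240,203) in the left crop, and the wrist load fell by about 1.2 N, which is the scrap's weight. I'll jog once and then head back.

Call:
{"fn": "move_arm", "kwargs": {
  "deltas": [
    [[0, 0, 0, 0, 0.12, 0, 0], [0, 0, 0, 0, 0.12, 0, 0], [0, 0, 0, 0, 0, 0, 0], [0, 0, 0, 0, 0, 0, 0], [0, 0, 0, 0, -0.12, 0, 0], [0, 0, 0, 0, -0.12, 0, 0], [0, 0, 0, 0, 0, 0, 0]]
  ]
}}

```text
clock: 11.75
tcp_pos: [0.5787, 0.1879, 0.2311]
tool_rot: [-0.497, 0.494, 0.457, 0.548]
ft_force: [1.2, 0.2, -1.0]
gripper_width: 0.104
grip_force: 30.0
```

```bash
python3 - <<'E'
from plan import *
s=now()
rows(s,[((.582,.246,.235),85,60,6,0),((.582,.246,.235),85,-30,14,0)])
print()
rows(((.582,.246,.235),85,-30),[((.52,.05,.20),10,-30,12,0),((.4879,-.1367,.0866),-67.4,-29.8,13,0),((.4879,-.1367,.0281),-67.4,-29.8,5,0)])
E
```

```text
t 11.75 pos [0.5787 0.1879 0.2311] haz 84.9 tilt 95.4 yz 0.009 q [-0.3   0.84  1.88  1.41  1.74 -1.16] w 0.10353233654829166 F [ 1.15846735  0.16199243 -1.01794863] 29.989435337483883
[[[-0.01,-0.01,0.39,0,-0.131,0,0],[0.03,-0.01,0.39,0,-0.131,0,0],[0.07,-0.02,0.38,0.001,-0.131,0,0],[0.11,-0.01,0.37,0,-0.131,0,0],[0.14,-0.01,0.36,0,-0.131,0,0],[0.19,-0.01,0.35,0,-0.131,0,0],[0,0,0,0,-0.143,0,0],[-0.01,0,0,0,-0.143,0,0],[0,0,0,0,-0.143,0,0],[0,0,0,0,-0.143,0,0]]]
[[[0,0,0,0,-0.143,0,0],[0,0,0,0,-0.142,0,0],[0,0,0,0,-0.143,0,0],[0,0,-0.01,0,-0.143,0,0],[0,0,0,0,-0.143,0,0],[0,0,0,0,-0.143,0,0],[0,0,0,0,-0.143,0,0],[0,0,0,0,-0.143,0,0],[0,0,0,0,-0.142,0,0],[0,0,0,0,-0.143,0,0]]]

[[[-0.52,-0.15,0.44,0.069,0,0.12,0],[-0.53,-0.07,0.44,0.07,0,0.121,0],[-0.54,0,0.44,0.069,0,0.12,0],[-0.53,0.07,0.44,0.07,0,0.12,0],[-0.52,0.15,0.44,0.069,0,0.12,0],[-0.51,0.22,0.42,0.07,0,0.121,0],[-0.48,0.29,0.42,0.069,0,0.12,0],[-0.45,0.35,0.39,0.07,0,0.12,0],[-0.41,0.42,0.37,0.069,0,0.121,0],[-0.37,0.47,0.35,0.069,0,0.12,0]]]
[[[-0.32,0.52,0.32,0.07,0,0.12,0],[-0.27,0.57,0.3,0.069,0,0.12,0],[0,0.55,0.4,0.066,0,0.115,0],[0.05,0.57,0.37,0.067,0.001,0.115,0],[0.11,0.58,0.34,0.066,0,0.114,0],[0.16,0.58,0.31,0.066,0,0.115,0],[0.21,0.58,0.28,0.066,0.001,0.115,0],[0.26,0.57,0.26,0.066,0,0.114,0],[0.31,0.56,0.22,0.066,0,0.115,0],[0.36,0.55,0.19,0.066,0.001,0.115,0]]]
[[[0.41,0.51,0.17,0.065,0,0.114,0],[0.46,0.48,0.14,0.066,0,0.115,0],[0.5,0.45,0.12,0.066,0.001,0.115,0],[0.53,0.41,0.09,0.066,0,0.115,0],[0.57,0.36,0.08,0.066,0,0.114,0],[0.24,0,0.4,0,0,0,0],[0.23,0,0.41,0,0,0,0],[0.23,0,0.4,0,0,0,0],[0.23,0,0.41,0,0,0,0],[0.24,0,0.41,0,0,0,0]]]
```

Call:
{"fn": "move_arm", "kwargs": {
  "deltas": [
    [[-0.01, -0.01, 0.39, 0, -0.131, 0, 0], [0.03, -0.01, 0.39, 0, -0.131, 0, 0], [0.07, -0.02, 0.38, 0.001, -0.131, 0, 0], [0.11, -0.01, 0.37, 0, -0.131, 0, 0], [0.14, -0.01, 0.36, 0, -0.131, 0, 0], [0.19, -0.01, 0.35, 0, -0.131, 0, 0], [0, 0, 0, 0, -0.143, 0, 0], [0, 0, 0, 0, -0.143, 0, 0], [0, 0, 0, 0, -0.143, 0, 0], [0, 0, 0, 0, -0.143, 0, 0]]
  ]
}}

```text
clock: 12.58
tcp_pos: [0.5806, 0.2466, 0.2343]
tool_rot: [-0.198, 0.704, 0.646, 0.22]
ft_force: [-0.1, 0.8, -1.9]
gripper_width: 0.103
grip_force: 30.0
```

Call:
{"fn": "move_arm", "kwargs": {
  "deltas": [
    [[0, 0, 0, 0, -0.143, 0, 0], [0, 0, 0, 0, -0.143, 0, 0], [0, 0, 0, 0, -0.143, 0, 0], [0, 0, 0, 0, -0.143, 0, 0], [0, 0, 0, 0, -0.143, 0, 0], [0, 0, 0, 0, -0.143, 0, 0], [0, 0, 0, 0, -0.143, 0, 0], [0, 0, 0, 0, -0.143, 0, 0], [0, 0, 0, 0, -0.143, 0, 0], [0, 0, 0, 0, -0.143, 0, 0]]
  ]
}}

```text
clock: 13.42
tcp_pos: [0.5803, 0.2474, 0.2341]
tool_rot: [0.176, 0.712, 0.653, -0.189]
ft_force: [0.2, -0.1, -2.1]
gripper_width: 0.1
grip_force: 30.0
```

```bash
python3 - <<'E'
from plan import *
now()
ims={n:env.get_image(n) for n in("side","top")}
cv2.imwrite("pics/g5.png",np.hstack([cv2.resize(ims["top"][120:240,140:270],(400,370),interpolation=2),cv2.resize(ims["side"][80:200,190:320],(400,370),interpolation=2)]))
E
```

```text
t 13.4167 pos [0.5803 0.2474 0.2341] haz 85.0 tilt -29.9 yz 0.004 q [ 0.62  0.54  1.4  -0.39  1.55  0.79] w 0.10022043423249298 F [ 0.22234832 -0.1339708  -2.08814428] 29.979568496346474
```

View pics/g5.png

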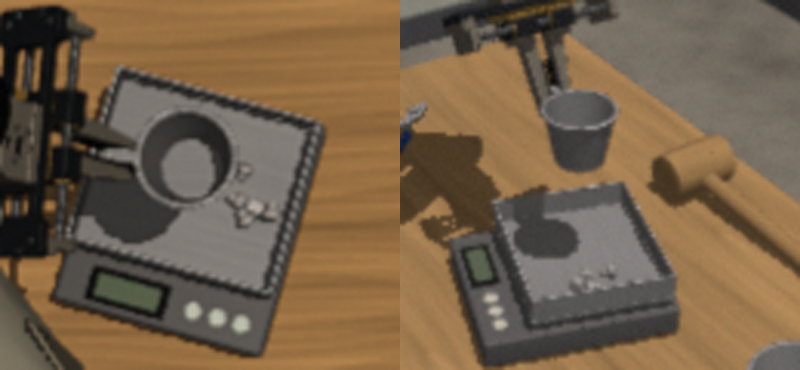

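The pot is empty, with its floor bare at (188,165), and all the scrap lies in the pan around (250,205). I'll carry the pot back.

Call:
{"fn": "move_arm", "kwargs": {
  "deltas": [
    [[-0.52, -0.15, 0.44, 0.069, 0, 0.12, 0], [-0.53, -0.07, 0.44, 0.07, 0, 0.121, 0], [-0.54, 0, 0.44, 0.069, 0, 0.12, 0], [-0.53, 0.07, 0.44, 0.07, 0, 0.12, 0], [-0.52, 0.15, 0.44, 0.069, 0, 0.12, 0], [-0.51, 0.22, 0.42, 0.07, 0, 0.121, 0], [-0.48, 0.29, 0.42, 0.069, 0, 0.12, 0], [-0.45, 0.35, 0.39, 0.07, 0, 0.12, 0], [-0.41, 0.42, 0.37, 0.069, 0, 0.121, 0], [-0.37, 0.47, 0.35, 0.069, 0, 0.12, 0]]
  ]
}}

```text
clock: 14.35
tcp_pos: [0.5291, 0.0828, 0.203]
tool_rot: [0.046, 0.949, 0.187, -0.251]
ft_force: [0.0, -0.5, -1.7]
gripper_width: 0.107
grip_force: 30.0
```

Call:
{"fn": "move_arm", "kwargs": {
  "deltas": [
    [[-0.32, 0.52, 0.32, 0.07, 0, 0.12, 0], [-0.27, 0.57, 0.3, 0.069, 0, 0.12, 0], [0, 0.55, 0.4, 0.066, 0, 0.115, 0], [0.05, 0.57, 0.37, 0.067, 0.001, 0.115, 0], [0.11, 0.58, 0.34, 0.066, 0, 0.114, 0], [0.16, 0.58, 0.31, 0.066, 0, 0.115, 0], [0.21, 0.58, 0.28, 0.066, 0.001, 0.115, 0], [0.26, 0.57, 0.26, 0.066, 0, 0.114, 0], [0.31, 0.56, 0.22, 0.066, 0, 0.115, 0], [0.36, 0.55, 0.19, 0.066, 0.001, 0.115, 0]]
  ]
}}

```text
clock: 15.18
tcp_pos: [0.4997, -0.0647, 0.1264]
tool_rot: [-0.088, 0.914, -0.314, -0.241]
ft_force: [-0.8, -0.5, -2.1]
gripper_width: 0.102
grip_force: 30.0
```

Call:
{"fn": "move_arm", "kwargs": {
  "deltas": [
    [[0.41, 0.51, 0.17, 0.065, 0, 0.114, 0], [0.46, 0.48, 0.14, 0.066, 0, 0.115, 0], [0.5, 0.45, 0.12, 0.066, 0.001, 0.115, 0], [0.53, 0.41, 0.09, 0.066, 0, 0.115, 0], [0.57, 0.36, 0.08, 0.066, 0, 0.114, 0], [0, 0, 0, 0, 0, 0, 0], [0, 0, 0, 0, 0, 0, 0]]
  ]
}}

```text
clock: 15.77
tcp_pos: [0.4869, -0.1361, 0.0824]
tool_rot: [-0.147, 0.804, -0.536, -0.213]
ft_force: [-0.2, 0.5, -1.7]
gripper_width: 0.105
grip_force: 30.0
```

```bash
python3 - <<'E'
from plan import *
s=now(); rows(s,[((.4879,-.1367,.0285),-67.4,-29.8,7,0)])
E
```

```text
t 15.7667 pos [ 0.4869 -0.1361  0.0824] haz -67.5 tilt -30.0 yz -0.008 q [-0.5   0.57  1.74  0.34  1.26  2.07] w 0.10537157717438157 F [-0.23631566  0.54581027 -1.66643261] 29.983147121965885
[[[0.16,0,0.26,0,0.001,0,0],[0.16,-0.01,0.27,0,0,-0.001,0],[0.16,0,0.26,0,0.001,0,0],[0.15,-0.01,0.27,-0.001,0.001,0,0],[0.16,0,0.26,0,0.001,0,0],[0.16,0,0.26,0,0,-0.001,0],[0.16,-0.01,0.27,0,0.001,0,0]]]
```

Call:
{"fn": "move_arm", "kwargs": {
  "deltas": [
    [[0.16, 0, 0.26, 0, 0, 0, 0], [0.16, 0, 0.27, 0, 0, 0, 0], [0.16, 0, 0.26, 0, 0, 0, 0], [0.16, 0, 0.27, 0, 0, 0, 0], [0.16, 0, 0.26, 0, 0, 0, 0], [0.16, 0, 0.26, 0, 0, 0, 0], [0.16, 0, 0.26, 0, 0, 0, 0], [0, 0, 0, 0, 0, 0, 0], [0, 0, 0, 0, 0, 0, 0]]
  ]
}}

```text
clock: 16.52
tcp_pos: [0.4881, -0.1357, 0.0273]
tool_rot: [-0.146, 0.804, -0.535, -0.215]
ft_force: [-0.6, -1.3, -1.8]
gripper_width: 0.105
grip_force: 30.0
```

Call:
{"fn": "move_arm", "kwargs": {
  "deltas": [
    [[0.02, 0, 0.04, 0, 0, 0, 0], [0, 0, 0, 0, 0, 0, 0]]
  ]
}}

```text
clock: 16.68
tcp_pos: [0.4884, -0.1359, 0.0267]
tool_rot: [-0.146, 0.804, -0.535, -0.214]
ft_force: [-0.7, 0.2, -2.2]
gripper_width: 0.101
grip_force: 30.0
```

Call:
{"fn": "move_arm", "kwargs": {
  "deltas": [
    [[0.02, 0, 0.04, 0, 0, 0, 0], [0.02, 0, 0.03, 0, 0, 0, 0], [0, 0, 0, 0, 0, 0, 0]]
  ]
}}

```text
clock: 16.93
tcp_pos: [0.4888, -0.1361, 0.0257]
tool_rot: [-0.146, 0.804, -0.535, -0.214]
ft_force: [-0.4, -1.6, 6.9]
gripper_width: 0.104
grip_force: 30.0
```

Call:
{"fn": "move_arm", "kwargs": {
  "deltas": [
    [[0, 0, 0, 0, 0, 0, 0.2], [0, 0, 0, 0, 0, 0, 0.35], [0, 0, 0, 0, 0, 0, 0.5], [0, 0, 0, 0, 0, 0, 0.5], [0, 0, 0, 0, 0, 0, 0.5], [0, 0, 0, 0, 0, 0, 0.5], [0, 0, 0, 0, 0, 0, 0.5]]
  ]
}}

```text
clock: 17.52
tcp_pos: [0.4882, -0.1358, 0.0246]
tool_rot: [-0.146, 0.804, -0.535, -0.214]
ft_force: [-0.0, -0.2, 0.7]
gripper_width: 0.5
grip_force: 0.0
```

Call:
{"fn": "move_arm", "kwargs": {
  "deltas": [
    [[0, 0, -0.4, 0, 0, 0, 0.5], [0, 0, -0.8, 0, 0, 0, 0.5], [0, 0, -0.8, 0, 0, 0, 0.5], [0, 0, -0.8, 0, 0, 0, 0.5], [0, 0, -0.8, 0, 0, 0, 0.5], [0, 0, -0.8, 0, 0, 0, 0.5], [0, 0, -0.8, 0, 0, 0, 0.5], [0, 0, -0.8, 0, 0, 0, 0.5]]
  ]
}}

```text
clock: 18.18
tcp_pos: [0.5167, -0.2062, 0.1561]
tool_rot: [-0.146, 0.804, -0.535, -0.214]
ft_force: [-0.4, 0.0, -0.3]
gripper_width: 0.498
grip_force: 0.0
```

```bash
python3 - <<'E'
from plan import *
s=now()
ims={n:env.get_image(n) for n in("side","top")}
for n in ims: cv2.imwrite(f"pics/{n}6.png",ims[n])
a=cv2.resize(ims["top"][150:250,280:410],(520,400),interpolation=2); b=cv2.resize(ims["side"][200:270,240:290],(286,400),interpolation=2)
cv2.imwrite("pics/g6.png",np.hstack([a,b])[:,:800])
im=ims["top"]; hsv=cv2.cvtColor(im,cv2.COLOR_BGR2HSV); m=((hsv[...,1]<60)).astype(np.uint8)
for (u0,v0,u1,v1,z) in((285,195,322,240,.064),(368,153,408,190,.012)):
    k=np.zeros_like(m);k[v0:v1,u0:u1]=m[v0:v1,u0:u1]; k=cv2.morphologyEx(k,cv2.MORPH_OPEN,cv2.getStructuringElement(2,(9,9)))
    c=max(cv2.findContours(k,0,1)[0],key=cv2.contourArea); c=cv2.convexHull(c); e=cv2.fitEllipse(c); print(e,cv2.minEnclosingCircle(c),onz("top",e[0],z).round(4))
E
```

```text
t 18.1833 pos [ 0.5167 -0.2062  0.1561] haz -67.3 tilt -30.0 yz -0.006 q [-0.57  0.56  1.56  0.29  1.47  2.08] w 0.4978748990354791 F [-0.3900578   0.01140992 -0.33680762] 0.0
((304.48980712890625, 216.70045471191406), (27.072725296020508, 27.797243118286133), 128.90675354003906) ((304.51300048828125, 216.8142852783203), 14.041098594665527) [ 0.4683 -0.0861  0.064 ]Traceback (most recent call last):
  File "<stdin>", line 10, in <module>
ValueError: max() iterable argument is empty
```

View pics/g6.png

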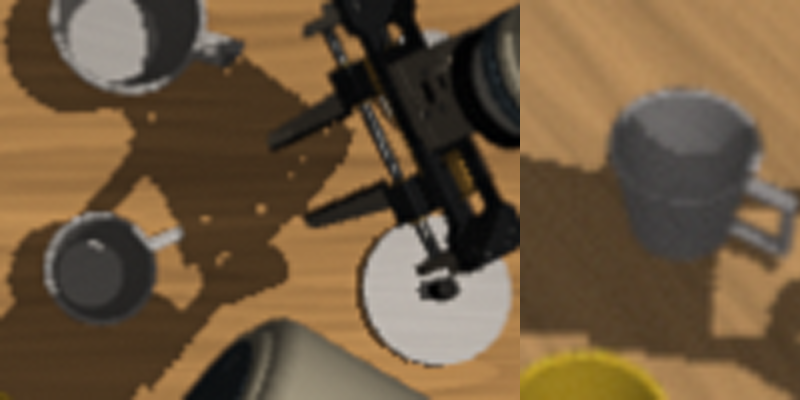

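The pot stands upright and empty at about (100,267) in the left crop, and the fingers are clear. Now the lid: I'll go to a vertical tool above it.

```bash
python3 - <<'E'
from plan import *
s=now(); rows(s,[((.609,-.3554,.12),0,0,12,.5)])
E
```

```text
t 18.2833 pos [ 0.5185 -0.2076  0.1574] haz -67.4 tilt -29.8 yz -0.009 q [-0.57  0.56  1.56  0.29  1.47  2.08] w 0.5002942904586669 F [ 0.53449233 -0.21354526 -0.35648826] 0.0
[[[0.56,-0.09,-0.18,-0.06,0.055,-0.11,0.5],[0.57,-0.03,-0.15,-0.054,0.055,-0.112,0.5],[0.57,0.02,-0.13,-0.05,0.055,-0.114,0.5],[0.58,0.08,-0.1,-0.045,0.055,-0.117,0.5],[0.57,0.14,-0.07,-0.04,0.055,-0.118,0.5],[0.56,0.19,-0.05,-0.035,0.055,-0.12,0.5],[0.54,0.24,-0.01,-0.029,0.056,-0.121,0.5],[0.51,0.29,0.01,-0.024,0.055,-0.122,0.5],[0.48,0.34,0.04,-0.019,0.055,-0.124,0.5],[0.44,0.39,0.07,-0.014,0.055,-0.124,0.5]]]
[[[0.4,0.42,0.09,-0.008,0.055,-0.124,0.5],[0.36,0.46,0.11,-0.002,0.055,-0.125,0.5]]]
```

Call:
{"fn": "move_arm", "kwargs": {
  "deltas": [
    [[0.56, -0.09, -0.18, -0.06, 0.055, -0.11, 0.5], [0.57, -0.03, -0.15, -0.054, 0.055, -0.112, 0.5], [0.57, 0.02, -0.13, -0.05, 0.055, -0.114, 0.5], [0.58, 0.08, -0.1, -0.045, 0.055, -0.117, 0.5], [0.57, 0.14, -0.07, -0.04, 0.055, -0.118, 0.5], [0.56, 0.19, -0.05, -0.035, 0.055, -0.12, 0.5], [0.54, 0.24, -0.01, -0.029, 0.056, -0.121, 0.5], [0.51, 0.29, 0.01, -0.024, 0.055, -0.122, 0.5], [0.48, 0.34, 0.04, -0.019, 0.055, -0.124, 0.5], [0.44, 0.39, 0.07, -0.014, 0.055, -0.124, 0.5]]
  ]
}}

```text
clock: 19.12
tcp_pos: [0.5922, -0.3279, 0.1219]
tool_rot: [-0.007, 0.995, -0.094, -0.041]
ft_force: [-0.5, 0.1, 0.2]
gripper_width: 0.499
grip_force: 0.0
```

Call:
{"fn": "move_arm", "kwargs": {
  "deltas": [
    [[0.4, 0.42, 0.09, -0.008, 0.055, -0.124, 0.5], [0.36, 0.46, 0.11, -0.002, 0.055, -0.125, 0.5], [0, 0, 0, 0, 0, 0, 0.5], [0, 0, 0, 0, 0, 0, 0.5]]
  ]
}}

```text
clock: 19.45
tcp_pos: [0.6062, -0.3524, 0.1157]
tool_rot: [-0.004, 1.0, -0.002, 0.0]
ft_force: [0.8, 0.5, 0.4]
gripper_width: 0.499
grip_force: 0.0
```

```bash
cat > disc.py <<'E'
from plan import *
def disc(im,box,d=9,sat=60,vmin=0):
    u0,v0,u1,v1=box; f=8
    c=cv2.resize(im[v0:v1,u0:u1],None,fx=f,fy=f,interpolation=cv2.INTER_CUBIC); h=cv2.cvtColor(c,cv2.COLOR_BGR2HSV)
    m=((h[...,1]<sat)&(h[...,2]>vmin)).astype(np.uint8); m=cv2.morphologyEx(m,cv2.MORPH_OPEN,cv2.getStructuringElement(2,(d*f//1,d*f)))
    k=max(cv2.findContours(m,0,1)[0],key=cv2.contourArea); e=cv2.fitEllipse(cv2.convexHull(k))
    return (np.array(e[0])+.5)/f-.5+[u0,v0],np.array(e[1])/f
E
python3 - <<'E'
from disc import *
now()
a=cv2.imread("pics/top0.png"); b=cv2.imread("pics/top6.png"); i=env.get_image("top"); cv2.imwrite("pics/top7.png",i)
c,r=disc(a,(368,150,408,190)); print("lid0",c,r,onz("top",c,.0119).round(4))
for n,x in(("0",a),("6",b),("7",i)):
    c,r=disc(x,(284,196,324,238)); print("pot",n,c,r,onz("top",c,.064).round(4))
sd=cv2.imread("pics/side0.png"); c,r=disc(sd,(345,260,382,292),7); print("lid side",c,r,onz("side",c,.0119).round(4))
E
```

```text
t 19.45 pos [ 0.6062 -0.3524  0.1157] haz -0.2 tilt 0.1 yz -0.008 q [-0.53  0.57  1.53  0.01  1.05  1.04] w 0.49881118986260703 F [0.80501499 0.52026684 0.43966725] 0.0
lid0 [386.86174011 170.27711296] [25.57552528 26.42622375] [ 0.6092 -0.3558  0.0119]
pot 0 [305.40665436 217.05351639] [27.78168488 28.56761742] [ 0.4672 -0.0888  0.064 ]
pot 6 [304.49808121 216.57753372] [27.73444939 28.08978271] [ 0.4687 -0.0862  0.064 ]
pot 7 [304.74644661 216.80901337] [27.33353806 27.65535736] [ 0.468  -0.0869  0.064 ]
lid side [362.45938301 276.31526947] [23.05464554 29.96097565] [ 0.6063 -0.3588  0.0119]
```

Call:
{"fn": "move_arm", "kwargs": {
  "deltas": [
    [[0.07, 0.18, 0.6, -0.01, 0, 0, 0.5], [0, 0, 0.7, 0, 0, 0, 0.5], [0, 0, 0.7, 0, 0, 0, 0.5], [0, 0, 0.7, 0, 0, 0, 0.5], [0, 0, 0.6, 0, 0, 0, 0.5], [0, 0, 0.4, 0, 0, 0, 0.5], [0, 0, 0.2, 0, 0, 0, 0.5], [0, 0, 0, 0, 0, 0, 0.4], [0, 0, 0, 0, 0, 0, 0.4]]
  ]
}}

```text
clock: 20.25
tcp_pos: [0.6097, -0.3573, 0.0193]
tool_rot: [0.001, 1.0, 0.0, 0.002]
ft_force: [-0.2, -0.1, 0.5]
gripper_width: 0.404
grip_force: 0.0
```

Call:
{"fn": "move_arm", "kwargs": {
  "deltas": [
    [[0, 0, 0.1, 0, 0, 0, 0.2], [0, 0, 0, 0, 0, 0, 0], [0, 0, 0, 0, 0, 0, 0], [0, 0, 0, 0, 0, 0, 0], [0, 0, 0, 0, 0, 0, 0], [0, 0, 0, 0, 0, 0, 0]]
  ]
}}

```text
clock: 20.75
tcp_pos: [0.6098, -0.3575, 0.0171]
tool_rot: [0.001, 1.0, 0.0, 0.002]
ft_force: [-0.3, -0.2, 4.4]
gripper_width: 0.184
grip_force: 30.0
```

Call:
{"fn": "move_arm", "kwargs": {
  "deltas": [
    [[0, 0, -0.2, 0, 0, 0, 0], [0, 0, -0.6, 0, 0, 0, 0], [0, 0, -0.8, 0, 0, 0, 0], [0, 0, -0.8, 0, 0, 0, 0], [0, 0, -0.8, 0, 0, 0, 0], [0, 0, -0.8, 0, 0, 0, 0], [0, 0, 0, 0, 0, 0, 0]]
  ]
}}

```text
clock: 21.33
tcp_pos: [0.6115, -0.3586, 0.1221]
tool_rot: [0.002, 1.0, 0.0, 0.005]
ft_force: [0.6, -0.6, -0.6]
gripper_width: 0.187
grip_force: 30.0
```

```bash
python3 - <<'E'
from plan import *
now()
E
```

```text
t 21.3333 pos [ 0.6115 -0.3586  0.1221] haz 0.0 tilt 0.5 yz 0.005 q [-0.53  0.56  1.52  0.    1.05  1.04] w 0.1866714701085696 F [ 0.59452095 -0.6061358  -0.63054321] 29.99964863061905
```

```bash
python3 - <<'E'
from disc import *
ims={n:env.get_image(n) for n in("side","top")}
for n in ims: cv2.imwrite(f"pics/{n}8.png",ims[n])
C0=np.array([.468,-.087,.064]); a=np.linspace(0,2*np.pi,721); circ=C0+.04*np.c_[np.cos(a),np.sin(a),0*a]
for nm,box in(("side0",(246,205,292,250)),("side8",(246,205,292,250)),("top0",(284,196,324,238)),("top8",(284,196,324,238))):
    n=nm[:-1]; im=cv2.imread(f"pics/{nm}.png"); u0,v0,u1,v1=box; f=8
    c=cv2.resize(im[v0:v1,u0:u1],None,fx=f,fy=f,interpolation=2); h=cv2.cvtColor(c,cv2.COLOR_BGR2HSV)
    m=(h[...,1]<65).astype(np.uint8); k=15; m=cv2.morphologyEx(m,cv2.MORPH_OPEN,cv2.getStructuringElement(2,(k,k)))
    nn,l,st,_=cv2.connectedComponentsWithStats(m); i=1+np.argmax(st[1:,4]); V,U=np.nonzero(l==i); U=(U+.5)/f-.5+u0; V=(V+.5)/f-.5+v0
    p=proj(n,circ); pc=proj(n,[C0])[0]; r=[]
    for t in np.radians([180,200,220,240,255,270,285,300]) if n=="side" else np.radians([90,110,135,160,180,200,220,240,255,270,285]):
        d=np.array([np.cos(t),np.sin(t)]); r.append((d,(np.c_[U,V]@d).max()-(p@d).max()))
    D=np.array([x[0] for x in r]); e=np.array([x[1] for x in r])
    S=np.linalg.lstsq(np.c_[D,np.ones(len(e))],e,rcond=None)[0]; print(nm,"shift px",S.round(2),"res",(e-np.c_[D,np.ones(len(e))]@S).round(2),"center",onz(n,pc+S[:2],.064).round(4))
now()
E
```

```text
side0 shift px [0.11 0.69 0.23] res [-0.06  0.08  0.07 -0.06 -0.13  0.07  0.06 -0.03] center [ 0.4666 -0.0895  0.064 ]
side8 shift px [0.01 0.52 0.08] res [ 0.11 -0.18 -0.03  0.15  0.   -0.07  0.07 -0.05] center [ 0.4668 -0.0887  0.064 ]
top0 shift px [0.37 0.26 0.29] res [-0.3   0.12  0.29  0.06 -0.26  0.07  0.15 -0.27 -0.19  0.19  0.15] center [ 0.4672 -0.0881  0.064 ]
top8 shift px [ 0.18 -0.16  0.33] res [-0.17  0.02  0.06  0.19  0.02 -0.03 -0.2   0.1  -0.06 -0.27  0.35] center [ 0.4685 -0.0875  0.064 ]
t 21.4333 pos [ 0.6096 -0.3575  0.1178] haz 0.0 tilt 0.3 yz 0.002 q [-0.53  0.57  1.52  0.    1.05  1.04] w 0.1821129985749533 F [-0.37540491 -0.01052059 -1.4688761 ] 29.99967187643051
```

Call:
{"fn": "move_arm", "kwargs": {
  "deltas": [
    [[0, 0, -0.4, 0, 0, 0, 0], [-0.4, -0.8, -0.4, 0, 0, 0, 0], [-0.4, -0.8, -0.3, 0, 0, 0, 0], [-0.4, -0.8, -0.2, 0, 0, 0, 0], [-0.4, -0.8, -0.1, 0, 0, 0, 0], [-0.4, -0.8, -0.1, 0, 0, 0, 0], [-0.4, -0.8, 0, 0, 0, 0, 0], [-0.4, -0.8, 0, 0, 0, 0, 0], [-0.4, -0.8, 0, 0, 0, 0, 0], [-0.4, -0.8, 0, 0, 0, 0, 0]]
  ]
}}

```text
clock: 22.27
tcp_pos: [0.5176, -0.1761, 0.1528]
tool_rot: [0.0, 1.0, 0.0, 0.001]
ft_force: [0.9, 0.2, -0.3]
gripper_width: 0.184
grip_force: 30.0
```

Call:
{"fn": "move_arm", "kwargs": {
  "deltas": [
    [[-0.4, -0.8, 0, 0, 0, 0, 0], [-0.5, -0.8, 0, 0, 0, 0, 0], [-0.5, -0.8, 0, 0, 0, 0, 0], [-0.5, -0.7, 0, 0, 0, 0, 0], [-0.5, -0.5, 0, 0, 0, 0, 0], [0, 0, 0, 0, 0, 0, 0], [0, 0, 0, 0, 0, 0, 0]]
  ]
}}

```text
clock: 22.85
tcp_pos: [0.4583, -0.0869, 0.153]
tool_rot: [0.001, 1.0, 0.001, 0.001]
ft_force: [0.4, -0.8, -0.7]
gripper_width: 0.186
grip_force: 30.0
```

```bash
cat > held.py <<'E'
from disc import *
T,_,_=now(); im=env.get_image("side"); cv2.imwrite("pics/side9.png",im)
C0=np.array([T[0],T[1],T[2]-.0171+.010]); a=np.linspace(0,2*np.pi,721)
circ=np.vstack([C0+[0,0,dz]+.041*np.c_[np.cos(a),np.sin(a),0*a] for dz in(-.002,.002)])
p=proj("side",circ); pc=proj("side",[C0])[0]; print("expected centre",pc,p.min(0),p.max(0))
u0,v0=np.int32(p.min(0))-5; u1,v1=np.int32(p.max(0))+6; f=8
c=cv2.resize(im[v0:v1,u0:u1],None,fx=f,fy=f,interpolation=2); h=cv2.cvtColor(c,cv2.COLOR_BGR2HSV); 
m=(h[...,1]<65).astype(np.uint8); m=cv2.morphologyEx(m,cv2.MORPH_OPEN,cv2.getStructuringElement(2,(15,15)))
print(cv2.resize(m,None,fx=1/8,fy=1/8,interpolation=0).tolist().__str__().replace("], [","\n").replace(", ",""))
V,U=np.nonzero(m); U=(U+.5)/f-.5+u0; V=(V+.5)/f-.5+v0
for t in(0,20,45,70,90,110,135,160,180):
    d=np.array([np.cos(np.radians(t)),np.sin(np.radians(t))]); print(t,((np.c_[U,V]@d).max()-(p@d).max()).round(2),end="; ")
E
python3 held.py
```

```text
t 22.85 pos [ 0.4583 -0.0869  0.153 ] haz 0.1 tilt 0.1 yz 0.001 q [-0.19  0.18  2.02 -0.    0.93  1.38] w 0.18647495469580838 F [ 0.41975455 -0.80489964 -0.73940231] 29.999732673168182
expected centre [266.72676494 206.37923167] [252.46991011 196.19585417] [281.02573319 217.14968023]
[[1111111110000011100000011111110111111111
1111111100000001110011011111111111111111
1000000000000001110011111111111111111111
0000000000000001101111111111111111111111
0000000000000001111111111111111111111111
0000000000000001101011111111100111111111
0000000000000001100011111111000111111111
0000000000000011100011111111000111111111
0000000000000111100011111111100111111111
0000000000011111100011111111111111111100
0000000000111111100111111111111111100000
0000000001111111110111111111111111000000
0000000011111111110111111111111110000000
0000000111111111110111111111111111000000
0000000111111111111111111111111111000000
0000000111111111111111111111111111000000
0000000111111111111111111111111111100000
0000000111111111111111111111111111000000
0000000111111111111111111111111111000000
0000000111111111111111111111111111000000
0000000011111111111111111111111110000000
0000000011111111111111111111111100000000
0000000001111111111111111111111100000000
0000000000011111111111111111110000000000
0000000000001111111111111111100000000000
0000000000000011111111111111000000000000
0000000000000001111111111111100000000000
0000000000000011111111111111111000000000
0000000000001111111111111111111100000000
0000000000011111111111111111111110000000
0000000000011111111111111111111111000000
0000000000111111111111111111111111100000]]
0 5.41; 20 4.78; 45 8.44; 70 8.53; 90 5.29; 110 7.8; 135 6.69; 160 2.13; 180 5.91;
```

Call:
{"fn": "move_arm", "kwargs": {
  "deltas": [
    [[0.2, 0.02, 0.3, 0, 0, 0, 0], [0.19, 0.02, 0.5, 0, 0, 0, 0], [0, 0, 0.5, 0, 0, 0, 0], [0, 0, 0.5, 0, 0, 0, 0], [0, 0, 0.4, 0, 0, 0, 0], [0, 0, 0.3, 0, 0, 0, 0], [0, 0, 0, 0, 0, 0, 0], [0, 0, 0, 0, 0, 0, 0]]
  ]
}}

```text
clock: 23.57
tcp_pos: [0.4688, -0.0885, 0.0903]
tool_rot: [0.0, 1.0, 0.0, 0.001]
ft_force: [0.1, -0.7, -1.1]
gripper_width: 0.185
grip_force: 30.0
```

Call:
{"fn": "move_arm", "kwargs": {
  "deltas": [
    [[0, 0, 0, 0, 0, 0, 0]]
  ]
}}

```text
clock: 23.65
tcp_pos: [0.4693, -0.0885, 0.091]
tool_rot: [0.001, 1.0, 0.0, 0.002]
ft_force: [-0.5, -0.4, -0.5]
gripper_width: 0.188
grip_force: 30.0
```

Call:
{"fn": "move_arm", "kwargs": {
  "deltas": [
    [[0, 0, 0, 0, 0, 0, 0]]
  ]
}}

```text
clock: 23.73
tcp_pos: [0.4693, -0.0885, 0.0913]
tool_rot: [0.001, 1.0, 0.0, 0.002]
ft_force: [-0.3, -0.1, -0.2]
gripper_width: 0.186
grip_force: 30.0
```

```bash
python3 -c "
from plan import *
now()"
```

```text
t 23.7333 pos [ 0.4693 -0.0885  0.0913] haz 0.0 tilt 0.3 yz 0.001 q [-0.19  0.29  2.05 -0.    0.79  1.38] w 0.1856587927324061 F [-0.29394819 -0.06461831 -0.16740687] 29.999663829803467
```

Call:
{"fn": "move_arm", "kwargs": {
  "deltas": [
    [[-0.03, 0, 0.15, 0, 0, 0, 0], [0, 0, 0.15, 0, 0, 0, 0], [0, 0, 0.1, 0, 0, 0, 0], [0, 0, 0.1, 0, 0, 0, 0], [0, 0, 0, 0, 0, 0, 0]]
  ]
}}

```text
clock: 24.15
tcp_pos: [0.4677, -0.0882, 0.0777]
tool_rot: [0.0, 1.0, 0.0, 0.001]
ft_force: [0.1, 0.8, -1.2]
gripper_width: 0.186
grip_force: 30.0
```

Call:
{"fn": "move_arm", "kwargs": {
  "deltas": [
    [[0, 0, 0.1, 0, 0, 0, 0], [0, 0, 0, 0, 0, 0, 0]]
  ]
}}

```text
clock: 24.32
tcp_pos: [0.4679, -0.0883, 0.0754]
tool_rot: [0.0, 1.0, 0.0, 0.001]
ft_force: [-0.0, 0.5, -1.4]
gripper_width: 0.187
grip_force: 30.0
```

The plug is about 5 mm inside the mouth and there is no contact force. I'll lower the lid the last 2–3 mm and release.

Call:
{"fn": "move_arm", "kwargs": {
  "deltas": [
    [[0, 0, 0.05, 0, 0, 0, 0], [0, 0, 0.03, 0, 0, 0, 0], [0, 0, 0, 0, 0, 0, 0]]
  ]
}}

```text
clock: 24.57
tcp_pos: [0.468, -0.0883, 0.0736]
tool_rot: [0.001, 1.0, 0.0, 0.002]
ft_force: [0.4, 1.3, -2.0]
gripper_width: 0.188
grip_force: 30.0
```

Call:
{"fn": "move_arm", "kwargs": {
  "deltas": [
    [[0, 0, 0, 0, 0, 0, 0.25], [0, 0, 0, 0, 0, 0, 0.35], [0, 0, 0, 0, 0, 0, 0.5], [0, 0, 0, 0, 0, 0, 0.5], [0, 0, 0, 0, 0, 0, 0.5], [0, 0, 0, 0, 0, 0, 0.5]]
  ]
}}

```text
clock: 25.07
tcp_pos: [0.4681, -0.0883, 0.0738]
tool_rot: [0.001, 1.0, 0.0, 0.002]
ft_force: [-0.7, 0.2, -0.0]
gripper_width: 0.501
grip_force: 0.0
```

Call:
{"fn": "move_arm", "kwargs": {
  "deltas": [
    [[0, 0, -0.4, 0, 0, 0, 0.5], [0, 0, -0.8, 0, 0, 0, 0.5], [0, 0, -1, 0, 0, 0, 0.5], [0, 0, -1, 0, 0, 0, 0.5], [0, 0, -1, 0, 0, 0, 0.5], [-0.4, 0.8, -0.5, 0, 0, 0, 0.5], [-0.4, 0.9, 0, 0, 0, 0, 0.5], [-0.4, 0.9, 0, 0, 0, 0, 0.5], [-0.4, 0.9, 0, 0, 0, 0, 0.5], [-0.4, 0.9, 0, 0, 0, 0, 0.5]]
  ]
}}

```text
clock: 25.9
tcp_pos: [0.4173, -0.1992, 0.1922]
tool_rot: [0.001, 1.0, 0.001, 0.002]
ft_force: [-0.1, -0.8, 0.2]
gripper_width: 0.499
grip_force: 0.0
```

Call:
{"fn": "move_arm", "kwargs": {
  "deltas": [
    [[0, 0.9, 0, 0, 0, 0, 0.5], [0, 0.9, 0, 0, 0, 0, 0.5], [0, 0.9, 0, 0, 0, 0, 0.5], [0, 0.9, 0, 0, 0, 0, 0.5], [0, 0, 0, 0, 0, 0, 0.5]]
  ]
}}

```text
clock: 26.32
tcp_pos: [0.4182, -0.2915, 0.1923]
tool_rot: [0.002, 1.0, -0.0, 0.002]
ft_force: [0.3, -0.3, -0.2]
gripper_width: 0.501
grip_force: 0.0
```

```bash
python3 - <<'E'
from disc import *
now()
ims={n:env.get_image(n) for n in("side","top")}
for n in ims: cv2.imwrite(f"pics/{n}10.png",ims[n])
c,r=disc(ims["top"],(284,196,324,238)); print("lid top",c,r,onz("top",c,.068).round(4))
for n,b in(("top",(284,196,324,238)),("side",(246,200,294,250))):
    h=cv2.cvtColor(ims[n],cv2.COLOR_BGR2HSV)[b[1]:b[3],b[0]:b[2]]
    print("\n".join("".join("#" if p[2]<45 else "+" if p[1]<65 and p[2]>140 else "-" if p[1]<65 else "." for p in row) for row in h))
# bright scrap in pan
t=ims["top"]; h=cv2.cvtColor(t,cv2.COLOR_BGR2HSV); poly=proj("top",[[.691,.275,.06],[.632,.084,.06],[.476,.137,.06],[.53,.324,.06]]).astype(np.int32)
k=np.zeros(t.shape[:2],np.uint8); cv2.fillConvexPoly(k,poly,1); print("bright px",int(((h[...,2]>175)&(k>0)).sum()),np.percentile(h[...,2][k>0],[5,50,95,99]))
E
```

```text
t 26.3167 pos [ 0.4182 -0.2915  0.1923] haz -0.1 tilt 0.3 yz 0.003 q [-0.61  0.2   1.9   0.    1.04  0.96] w 0.5006321515264118 F [ 0.31260753 -0.27494022 -0.18511423] 0.0
lid top [304.85903549 216.66531754] [27.7564621  28.64925957] [ 0.4682 -0.0866  0.068 ]
........................................
........................................
........................................
........................................
........................................
........................................
........................................
...................++++++...............
...............++++++++++++.............
..............-++++++++++++++...........
............--++++++++++++++++..........
...........-+++++++++++++++++++........+
..........--++++++++++++++++++++....++++
.........--+++++++++++++++++++++++++++++
.........-+++++++++++++++++++++++++++++.
........--+++++++++++++++++++++++++++...
........-++++++++++++++++++--++++++.....
........-++++++++++++---+-----+++++.....
.......--+++++++++--------------+++.....
.......-++++++++---#######-------+++....
.......-++++++++---#
[... 2665 characters left out ...]
-------------.......---.....-
.............------------------.........--.....-
.............-------------------........-......#
..............--------------------......-......#
..............----------------------....-......#
..............----------------..------.--......#
...............---------------....-------.......
................------------........-----.......
..................-------.......................
....................-...........................
................................................
................................................
................................................
................................................
bright px 6 [ 68. 133. 138. 142.]
```

```bash
python3 -c "
from workcell import env
print(env.hand_in())"
```

```text
the job is handed in; nothing more can be done
None
```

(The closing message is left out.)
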